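# Shut the supply-air flap with the hook pole

## Robot

A 7-joint arm with a two-finger parallel gripper is mounted at the origin on the work surface. World frame = base frame: x ahead of the robot, y to its left, z up, the work surface at z = 0. Lengths are in m, angles in degrees, forces in N, time in s.
With the tool pointing down it reaches from about 0.425 to 0.875 m from the base axis. Payload 4.7 kg.
Tool frame: the origin (TCP) lies midway between the tips of the shut fingers; the grasp point (between the pads) lies 19 mm behind it; z points along the fingers, y is the line along which they close (so a half turn about z gives the same grasp; the last joint's range is limited). The gripper opens to 87 mm and grips with 3 to 60 N. Pads are 19 mm wide; open, the fingers measure 117 mm over their backs; the gripper's body (75 mm by 190 mm) begins 51 mm behind the grasp point.
Start: joints at [-71.9, 18.392, -4.016, 83.108, 1.295, 78.541, -3.26], TCP at [0.193, 0.621, 0.223] pointing down, gripper open.
Joint ranges: [-163.93, 163.93], [-17.29, 119.83], [-79.2, 71.16], [3.27, 140.29], [-89.18, 269.18], [5.43, 117.66], [-154.24, 154.24]. Speed limits (degrees/s): [147.25, 147.25, 180, 180, 180, 180, 180].

## Interface

Orientations are given as [roll, pitch, yaw] about the fixed x, y, z axes, in that order (R = Rz(yaw) Ry(pitch) Rx(roll)).
In Python, from cell import env, viewer, boxes_of, masks_of gives the robot as it stands. The module is installed in compiled form; this text tells all that it offers.
- The arm moves only by the tool apply_moves, never from a script. Its argument "moves" is a list of rows, each a list of 7 numbers: the shift along the tool's x, y, z scaled (see below), then the turn, a rotation vector about the tool's x, y, z scaled (see below), then the opening, from 0 (shut) to 1 (fully open). A call has 1 to 20 rows; each row is the pose to reach, as a shift and turn from the pose commanded when the call began, along the tool's axes at that moment; what a row does not reach only later rows make up. The controller multiplies each number of a shift by 0.2 m and each number of a turn by 1.5 rad. A row lasts 1/10 s, in which the tool goes at most 50 mm and 8.59 degrees, less where a joint would pass 70% of its speed; a pose out of reach is approached as far as the arm can. A call with a number of a shift or a turn outside -1 to 1 is refused whole. A call with a gripper value outside its range is refused whole. The fingers move at their own pace and stop on an object; "grip_force" is the grip in N (left out, the last holds). Time passes only in rows, so rows that repeat a pose let the fingers close. It gives the time, the measured TCP pose, the force, the opening and the grip force at its end, in the units of the state.
- env.get_obs(): the state, without advancing time (a new reading comes with each control period).
- viewer.read_camera(name): name is "scene" or "top"; returns the picture (400x640x3 uint8, red, green, blue); there is no depth.
- viewer.get_calibration(name): a dict with "fov_y" (degrees; the focal length in pixels is half the picture's height over the tangent of half this angle, whatever the lens; pixels are square), "cx", "cy" (the principal point, pixels), "position" and "orientation" of the camera in the world. Camera axes: x right, y up, looking along -z (the intrinsics and any distortion apply to the point x, -y, -z); pixel columns grow to the right and rows downward; lengths in m; the calibration is good to about 2 mm. A picture is of the moment at which its call begins. get_calibration takes no time and is no camera call.
- env.sign_off(): hands the job in; it is judged then, once.
Trained networks look in the newest picture that a camera, given by its name, has taken for a name from the list of things; names that differ only in an ending like _2 or _b are one class to them, and where a whole thing is asked for, a point or a joint stands for the part that bears it (a point fixed in the world has none). Each returns a list of dicts, best first, with "conf" (0 to 1); they miss things now and then, are a little off and sometimes report something else, mostly with a low value. They report only what shows in the picture. A call takes as long as a camera call.
- boxes_of(camera, target): "location" ([column, row] in pixels, amid what is visible of it).
- masks_of(camera, target): "pixels" (400x640 bool, what is visible of it) and "location" ([column, row] in pixels, amid what is visible of it).
The state is a dict: "time_s": time; "qpos": joint angles; "joint_velocities": joint speeds; "effort": joint torques, N m; "tool_pos": TCP position; "tool_rot": TCP orientation; "force": force on the tool from outside, world axes, zero at the start; "wrist_torque": the same for the moment, N m; "grip_width": finger opening in m; "grasp_force": force on a finger pad.
Only numpy, scipy, OpenCV 4.12 (cv2) and the standard library are available. Lean on these libraries where they do the work, as an engineer would, in place of code of your own. Each camera call takes 0.05 s, during which the arm holds its last target. There are 200 camera calls.

## Task

The flap on top of the sheet-metal supply-air duct stands open. Take the hook pole out of its two saddles under the lagged pipe, hook it into the ring eye on the flap's edge and swing the flap gently shut until it lies fully down on the duct, unhooking only once it is shut and never touching duct or flap with the arm or hand. Then lay the pole back in its two saddles, and leave the loose things on the bench where they are.

Things in the scene. Friction and masses are not known exactly. Their poses are not given: they have to be found in the camera images.
- pole_grip (a point): Hook pole, loose, 0.25 kg: straight aluminium tube 22 mm thick, bare from x = -145 to +145 mm, square black fittings (26 x 26 mm) beyond, rear one to x = -220, front one to x = 215. This point: on the tube's axis at mid-length, near the centre of mass. x runs along the pole to the hook end, z is up as it lies in the saddles.
- pole_hook (a point): Middle of the steel hook finger (8 mm thick) at the pole's end: at (235, -30, 0) mm in the frame of pole_grip, same axes. The finger turns off square to the pole at x = 235 mm, runs straight along -y to y = -46 mm, then its end bends back towards the handle (tip at x = 223, y = -58 mm); level with the pole's axis.
- pipe_stand: Fixed stand of the lagged pipe and the pole's saddles. Origin on the bench straight below the middle of the pole's place; x along the pipe, away from the robot. Posts 41 x 21 mm, 270 mm high at x = -180 and +180, y = +85 mm, each with a bracket to the pipe (y = 5 to 80 mm, 192 to 204 mm up) and a saddle arm.
- pipe_mid (a point): Axis of the lagged grey pipe, 40 mm thick, running along x from -320 to +320 mm of this point, 225 mm above the bench: 140 mm above the pole's axis and 15 mm to its +y side. It bars a hand from coming to the pole straight from above: lean some 35 to 40 degrees about the pole's axis, wrist on the -y side.
- saddle_front (a point): Middle of the floor of the open-topped saddle at x = +180 mm of the stand (hook end), 72 mm above the bench, so the pole's axis lies at 85 mm. 24 mm long in x, 38 mm wide between lips for the 26 mm fitting; outer (+y) lip 18 mm high, inner (-y) lip 11 mm with a flared edge up to about 20 mm.
- saddle_rear (a point): The same of the other saddle, at x = -180 mm of the stand.
- flap (a joint): Angle of the duct's flap in rad: 0 is fully shut (level on the duct's rim), 1.57 upright, 1.9 its stop. The hinge is stiff (0.45 N m of friction, more than the flap's weight), so the flap stays where it is left.
- flap_eye (a point): Centre of the steel ring eye at the middle of the flap's free edge: wire 6 mm, clear inside diameter 44 mm, 185 mm from the hinge line. The ring stands square to the hinge: its hole runs along y (the hinge direction). Frame fixed to the flap, x from the ring to the hinge. Panel 155 mm long, 230 mm wide, 5 mm thick, ending 30 mm short of this point.
- flap_hinge (a point): Middle of the flap's hinge line at the duct's far upper edge, 203 mm above the bench. Frame fixed to the duct: y along the hinge, z up, x level. With the flap shut the ring's centre lies at x = -185 mm, y = z = 0 here; opening lifts it up and over towards +x.
- duct: Fixed sheet-metal air duct rising from the bench, 150 mm (x) by 210 mm (y), 200 mm high, flanges reaching 18 mm out all round at foot and rim; origin at the middle of its foot, x from the ring's side to the hinge's side. It carries the flap.
- gauge_stand: Fixed standpipe with a dial gauge on an 80 mm square foot, 247 mm high; dial 64 mm across at 215 mm. Origin at the middle of its foot.
- paste_tin: Loose bystander: upright tin 72 mm across, 85 mm high; origin at the middle of its foot.
- pipe_tee: Loose bystander: brass pipe tee, 77 x 67 mm, 44 mm high, lying flat; origin underneath it.
- wrench: Loose bystander: steel wrench lying on the bench, under 25 mm high.
- flange_gasket: Loose bystander: black flat ring 90 mm across, 6 mm thick.
- screwdriver: Loose bystander: screwdriver lying on the bench, under 35 mm high.
- gate_valve: Loose bystander: brass valve with a 60 mm red wheel, 92 mm long, 86 mm high; origin underneath it.
- dial_gauge: Loose bystander: dial gauge 72 mm across lying on its back, 30 mm high.

How it is judged (in metres and radians):
On the way, in this order (a step that is already met when the one before it is completed fails the run):
1. the pole's hook finger is through the ring eye while the flap still stands open (distance between pole_hook and flap_eye below 0.027 m and value of joint flap above 1 rad), for 0.1 s.
2. the flap lies fully shut with the hook still in the eye (value of joint flap below 0.04 rad and distance between pole_hook and flap_eye below 0.03 m), for 0.1 s.
At the end, for the whole second after the job is handed in: The flap is shut (within 0.04 rad of lying flat), and the pole lies released and still with both square fittings down in the two saddles: its middle within 30 mm along and 12 mm across of the stand's middle, axis within 5 mm of 85 mm above the bench, parallel to the pipe within 0.07 rad (value of joint flap below 0.04 rad and x of pole_grip in the frame of pipe_stand between -0.03 and 0.03 m and y of pole_grip in the frame of pipe_stand between -0.012 and 0.012 m and z of pole_grip in the frame of pipe_stand between 0.08 and 0.09 m and angle between the x axis of pole_grip and the x axis of pipe_stand, either way round below 0.07 rad and linear speed of pole below 0.02 m/s); the robot touches nothing.
It fails at once if the arm or hand touches the duct or its flap (contact force between any of the arm, the fingers and duct above 1 N).
It fails at once if the flap slams: it is faster than 1.5 rad/s when nearly shut (value of joint flap below 0.1 rad and velocity of joint flap below -1.5 rad/s).
It fails at once if a loose thing on the bench is pushed more than 30 mm (distance of any of paste_tin, pipe_tee, wrench, flange_gasket, screwdriver, gate_valve, dial_gauge from where it was at the start of the episode above 0.03 m).
It also fails if it takes over 61 s, if anything falls off the work surface, if the arm or the gripper's body presses on something with over 40 N, if the wrist force passes 120 N, or if a joint passes its speed limit or range.

## Working session

There is one attempt and no reset: what is moved stays moved. The work goes in short steps, Python scripts to look and compute and a tool call to move; the robot and the scene stay as the last step left them, time stands still between calls to the robot, and variables do not carry over. Pictures are saved under pics/ and viewed, at most 10 in all, crops included, and the job is handed in when it is done.

Besides the shell and the picture viewer there is one more tool, called after "Call:" by a JSON object that holds its "method" and its "body". apply_moves: Moves the arm, as the interface text tells. Shifts and turns lie within -1 to 1; 1 stands for 0.2 m of shift or 1.5 rad of turn. Its arguments: {"type":"object","properties":{"moves":{"type":"array","items":{"type":"array","items":{"type":"number","minimum":-1,"maximum":1}}},"grip_force":{"type":"number"}},"required":["moves"]}

```bash
mkdir -p pics; ls; python3 - <<'E'
from cell import env, viewer, boxes_of, masks_of
import cv2
o=env.get_obs()
for k in o: print(k,o[k])
for c in ["scene","top"]:
    im=viewer.read_camera(c); cv2.imwrite(f"pics/{c}0.png",im[:,:,::-1]); print(c,viewer.get_calibration(c))
    for t in ["pole_grip","pole_hook","pipe_stand","pipe_mid","saddle_front","saddle_rear","flap","flap_eye","flap_hinge","duct","gauge_stand","paste_tin","pipe_tee","gate_valve"]:
        print(t,[(round(float(d["conf"]),2),[round(float(v)) for v in d["location"]]) for d in boxes_of(c,t)][:2])
E
```

```text
pics
time_s 0.0
qpos [-71.90088687  18.44068839  -4.01509585  83.17433521   1.29486179
  78.54010141  -3.2617731 ]
joint_velocities [-0.00889615 -0.07547232  0.03343271 -0.0787328  -0.01887024  0.07769876
  0.00924747]
effort [-3.40053239e-04 -4.91299367e+01 -4.03871499e-01 -3.12526166e+01
 -6.38242043e-02  4.37918189e-02  1.61718890e-04]
tool_pos [0.19308862 0.62008624 0.22144795]
tool_rot [-1.79890107e+02  5.67762480e-03  1.62708415e+02]
force [-0.76711569  0.13546379 -0.33936767]
wrist_torque [-0.06694542  0.02852919 -0.02391436]
grasp_force 0.0
grip_width 0.08691843879053349
scene {'fov_y': 46.62452740692386, 'cx': 321.3914510811211, 'cy': 195.1563445549489, 'position': array([ 1.49719732, -0.20160362,  1.25611588]), 'orientation': array([41.4547054 , -1.02918518, 81.51901819])}
pole_grip [(0.68, [431, 196])]
pole_hook [(0.83, [427, 190])]
pipe_stand [(0.68, [363, 218])]
pipe_mid [(0.79, [444, 177]), (0.62, [294, 253])]
saddle_front [(0.61, [450, 178])]
saddle_rear [(0.5, [388, 275])]
flap [(0.81, [295, 232])]
flap_eye [(0.93, [292, 235]), (0.59, [296, 251])]
flap_hinge [(0.71, [
[... 301 characters left out ...]
7874, 'position': array([ 0.37159671, -0.04890048,  1.50647411]), 'orientation': array([  6.76524444,   0.21237373, -90.89085116])}
pole_grip [(0.88, [201, 224])]
pole_hook [(0.77, [199, 225])]
pipe_stand [(0.75, [176, 229])]
pipe_mid [(0.73, [177, 229]), (0.31, [350, 108])]
saddle_front [(0.79, [178, 225])]
saddle_rear [(0.84, [178, 226])]
flap [(0.58, [348, 109]), (0.54, [267, 176])]
flap_eye [(0.89, [348, 109]), (0.42, [301, 212])]
flap_hinge [(0.55, [348, 134]), (0.3, [179, 224])]
duct [(0.85, [351, 142])]
gauge_stand [(0.6, [263, 127]), (0.21, [176, 227])]
paste_tin [(0.61, [266, 175]), (0.48, [346, 109])]
pipe_tee [(0.91, [272, 206])]
gate_valve [(0.88, [433, 172]), (0.41, [350, 108])]
```

View pics/scene0.png

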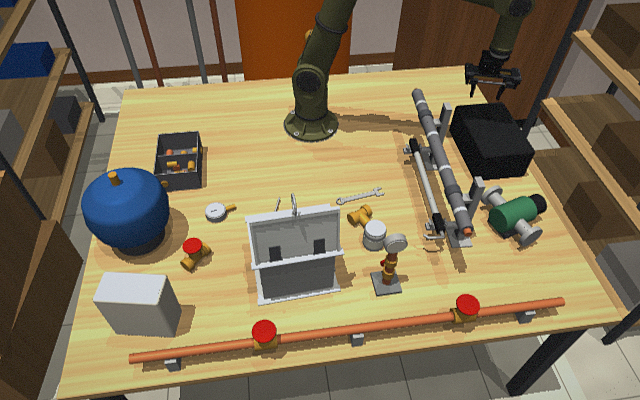

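View pics/top0.png

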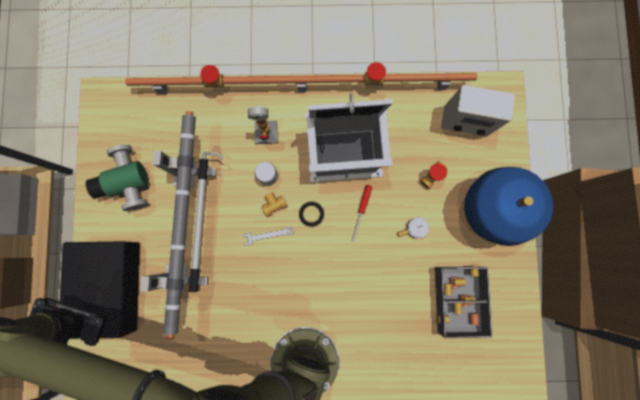

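The pole lies at the +y side, with the hook end away from the robot at top (215,157). The flap is upright with the ring at top (351,100) and scene (294,198). The gauge stand and tin lie between the two. Next I check the lens model and zoom in.

```bash
cat > h.py <<'E'
import numpy as np, cv2
from scipy.spatial.transform import Rotation as R
from scipy.optimize import least_squares
from cell import env, viewer, boxes_of, masks_of
def cam(c):
    k=viewer.get_calibration(c); f=200/np.tan(np.radians(k["fov_y"]/2))
    return R.from_euler("xyz",k["orientation"],degrees=True).as_matrix(),np.array(k["position"]),f,k["cx"],k["cy"]
def proj(c,p):
    M,t,f,cx,cy=cam(c); q=(np.atleast_2d(p)-t)@M
    return np.c_[cx+f*q[:,0]/-q[:,2],cy+f*q[:,1]/q[:,2]]
def ray(c,uv):
    M,t,f,cx,cy=cam(c); d=M@np.array([(uv[0]-cx)/f,-(uv[1]-cy)/f,-1]); return t,d/np.linalg.norm(d)
def onz(c,uv,z):
    t,d=ray(c,uv); return t+d*(z-t[2])/d[2]
def tri(a,b):
    (t1,d1),(t2,d2)=ray("scene",a),ray("top",b)
    s=np.linalg.lstsq(np.c_[d1,-d2],t2-t1,rcond=None)[0]
    p,q=t1+s[0]*d1,t2+s[1]*d2; return (p+q)/2,np.linalg.norm(p-q)
E
python3 - <<'E'
from h import *
np.set_printoptions(precision=3,suppress=True)
o=env.get_obs()
for c in ["scene","top"]: print(c,proj(c,[[0,0,0],o["tool_pos"]]))
s=cv2.imread("pics/scene0.png");t=cv2.imread("pics/top0.png")
def crop(im,x,y,w,h,z): return cv2.resize(im[y:y+h,x:x+w],None,fx=z,fy=z,interpolation=cv2.INTER_CUBIC)
a=np.hstack([crop(s,240,185,110,75,4)[:300,:400],crop(s,395,120,100,75,4)])
b=np.hstack([crop(t,300,85,100,75,4),crop(t,150,135,100,75,4)])
cv2.imwrite("pics/crop0.png",np.vstack([a,b]))
print(tri((294,235),(348,109)))
E
```

```text
scene [[310.878 123.199]
 [484.195  96.224]]
top [[304.841 362.099]
 [ 86.43  315.613]]
(array([ 0.775, -0.146,  0.281]), np.float64(0.0050722371233485756))
```

View pics/crop0.png

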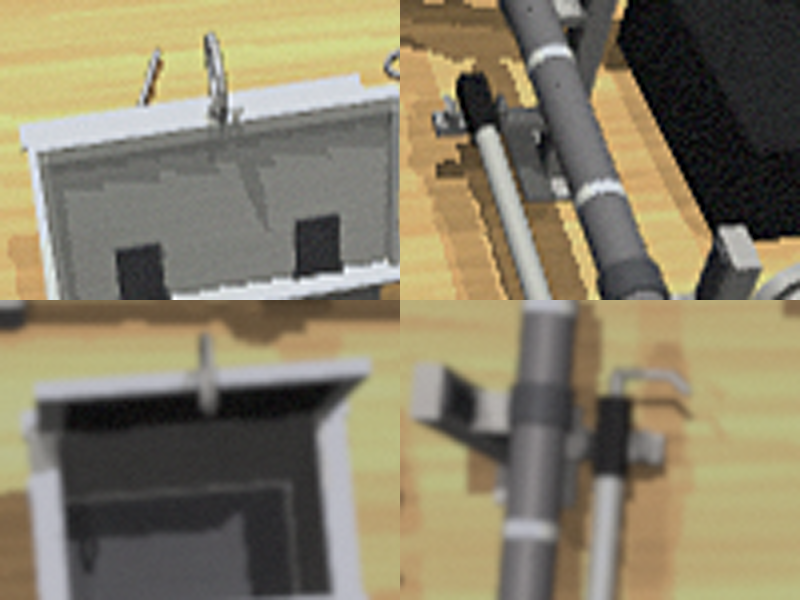

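The zoom shows the ring edge-on at scene about (294,204) and top about (351.5,103). The hook finger is at top (204–219,154.5), pointing towards -y. The lens is plain pinhole, since the base projects correctly. Next I get the pole axis from masks and take a larger duct crop.

```bash
python3 - <<'E'
from h import *
np.set_printoptions(precision=4,suppress=True)
for c in ["top","scene"]:
    viewer.read_camera(c)
    for d in masks_of(c,"pole_grip")[:1]:
        m=d["pixels"]; ys,xs=np.nonzero(m); print(c,d["conf"],m.sum(),xs.min(),xs.max(),ys.min(),ys.max())
        if c=="top":
            pts=[]
            for r in range(ys.min(),ys.max()+1,8):
                x=np.nonzero(m[r])[0]
                if len(x): print(r,x.min(),x.max(),end="; "); pts.append([x.mean(),r])
            P=np.array([onz("top",p,0.085)[:2] for p in pts]); print(); print(P)
s=cv2.imread("pics/scene0.png");t=cv2.imread("pics/top0.png")
def crop(im,x,y,w,h,z): return cv2.resize(im[y:y+h,x:x+w],None,fx=z,fy=z,interpolation=cv2.INTER_CUBIC)
cv2.imwrite("pics/crop1.png",np.hstack([crop(s,242,188,106,120,3.7),crop(t,300,85,100,120,3.7)])) 
E
```

```text
top 0.77 1150 189 221 153 292
153 203 218; 161 199 208; 169 199 207; 177 198 207; 185 198 205; 193 197 205; 201 197 204; 209 197 203; 217 196 202; 225 196 202; 233 195 201; 241 194 200; 249 194 200; 257 193 199; 265 192 198; 273 190 199; 281 190 198; 289 189 198; 
[[0.6968 0.3031]
 [0.6701 0.326 ]
 [0.6431 0.3272]
 [0.6163 0.3285]
 [0.5896 0.3314]
 [0.5629 0.3326]
 [0.5364 0.3339]
 [0.51   0.3351]
 [0.4838 0.3379]
 [0.4576 0.3375]
 [0.4316 0.3404]
 [0.4057 0.3432]
 [0.3798 0.3428]
 [0.3541 0.3456]
 [0.3286 0.3484]
 [0.3031 0.3495]
 [0.2777 0.3507]
 [0.2524 0.3519]]
scene 0.95 790 409 445 138 238
```

View pics/crop1.png

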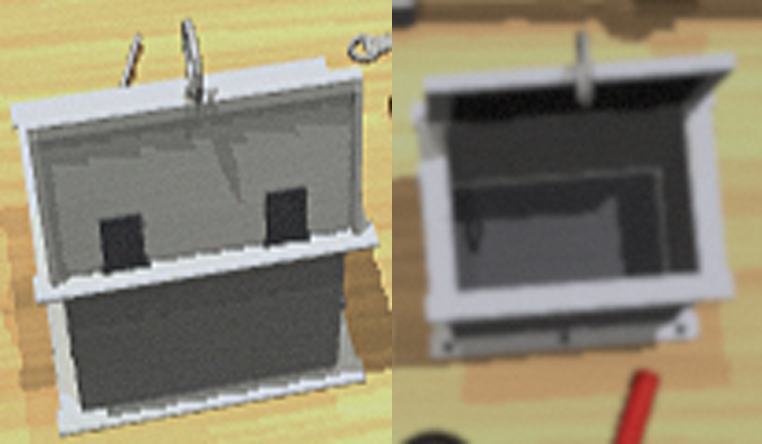

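The zoomed duct gives usable corner points (foot, rim, panel edge) and the ring extents. I fit the duct pose, the flap angle and the pole pose.

```bash
python3 - <<'E'
from h import *
np.set_printoptions(precision=4,suppress=True)
S=lambda x,y:(242+x/3.7,188+y/3.7)
T=lambda x,y:(300+(x-392)/3.7,85+y/3.7)
c,e=tri((293.8,204.6),(351.75,104)); print("ring tri",c,e)
# local duct points
obs=[("scene",S(60,433),(.093,-.123,0)),("scene",S(363,380),(.093,.123,0)),
("scene",S(38,300),(.093,-.123,.197)),("scene",S(377,243),(.093,.123,.197)),
("top",T(430,320),(-.093,.123,.2)),("top",T(733,295),(-.093,-.123,.2)),
("top",T(437,357),(-.093,.123,0)),("top",T(697,338),(-.093,-.123,0))]
def W(p,l): 
    cc,s=np.cos(p[2]),np.sin(p[2]); return np.array([p[0]+cc*l[0]-s*l[1],p[1]+s*l[0]+cc*l[1],l[2]])
f=lambda p:np.concatenate([proj(k,W(p,l))[0]-uv for k,uv,l in obs])
r=least_squares(f,[.7,-.13,0]); print("duct",r.x,np.degrees(r.x[2])); print(r.fun.reshape(-1,2))
p=r.x
d=c-W(p,(0,0,0)); yaw=p[2]; loc=np.array([np.cos(yaw)*d[0]+np.sin(yaw)*d[1],-np.sin(yaw)*d[0]+np.cos(yaw)*d[1],c[2]]); print("ring in duct",loc)
# flap angle for hinge offsets
for hx in (.07,.075,.08,.093): print(hx,np.degrees(np.arctan2(loc[2]-.203,hx-loc[0])),np.hypot(loc[2]-.203,hx-loc[0]))
# pole
P=np.array([[0.6701,0.326],[0.6431,.3272],[.6163,.3285],[.5896,.3314],[.5629,.3326],[.5364,.3339],[.51,.3351],[.4838,.3379],[.4576,.3375],[.4316,.3404],[.4057,.3432],[.3798,.3428],[.3541,.3456],[.3286,.3484],[.3031,.3495],[.2777,.3507],[.2524,.3519]])
a=np.polyfit(P[:,0],P[:,1],1); print("pole slope deg",np.degrees(np.arctan(a[0])),a)
for n,uv,xl in (("front end",(203.1,159.3),.215),("front start",(203.1,178.75),.145),("hook finger",(208,154.5),.235),("rear start",(195,268),-.145),("rear end",(194,292),-.22)):
    q=onz("top",uv,.085); cc=q[:2]-xl*np.array([np.cos(np.arctan(a[0])),np.sin(np.arctan(a[0]))]); print(n,q,"->mid",cc, np.polyval(a,cc[0]))
E
```

```text
ring tri [ 0.7565 -0.145   0.381 ] 0.0017848249108136137
duct [ 0.7095 -0.1482  0.0671] 3.843041540096388
[[ 0.6822  0.0712]
 [-1.0277 -0.469 ]
 [ 0.4874  0.1511]
 [-1.4698  0.0386]
 [ 0.545  -0.1207]
 [-0.8693  0.0133]
 [-0.4467  0.0837]
 [-0.7183 -0.5516]]
ring in duct [ 0.047 -0.     0.381]
0.07 82.64063833460327 0.1794458986011704
0.075 81.06335516100752 0.18015461893097476
0.08 79.4996073159369 0.1809987373424133
0.093 75.51205585524264 0.18381286416555354
pole slope deg -3.653290616755656 [-0.0638  0.3683]
front end [0.6759 0.3274 0.085 ] ->mid [0.4613 0.3411] 0.3388288569037892
front start [0.6104 0.3264 0.085 ] ->mid [0.4657 0.3357] 0.33855023020811215
hook finger [0.6919 0.3113 0.085 ] ->mid [0.4573 0.3263] 0.3390814077151909
rear start [0.319  0.3482 0.085 ] ->mid [0.4637 0.339 ] 0.33867648211368995
rear end [0.2429 0.3501 0.085 ] ->mid [0.4625 0.3361] 0.33875398766176523
```

Positions are consistent: pole middle (0.462, 0.339) at yaw -3.7°, duct (0.710, -0.148) at yaw +3.8°, and ring about (0.756, -0.145, 0.384). Whether the lean clears the pipe depends on which way the 190 mm gripper body lies, so I look at it.

```bash
python3 - <<'E'
import cv2,numpy as np
s=cv2.imread("pics/scene0.png");t=cv2.imread("pics/top0.png")
def crop(im,x,y,w,h,z): return cv2.resize(im[y:y+h,x:x+w],None,fx=z,fy=z,interpolation=cv2.INTER_CUBIC)
cv2.imwrite("pics/crop2.png",np.hstack([crop(s,455,0,80,100,5),crop(t,20,280,80,100,5)]))
E
```

```text
(no output)
```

View pics/crop2.png

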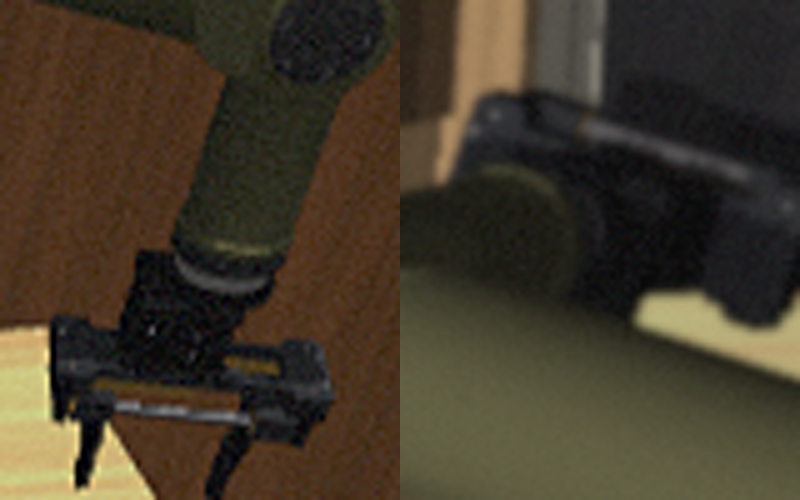

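The gripper body is a wide bar along the closing direction. I'll use about 53° of lean so it passes under the pipe with margin. I write a helper that converts target poses into row numbers.

```bash
cat >> h.py <<'E'
PM=np.array([.462,.339,.085]); PY=-3.65; DUCT=np.array([.7095,-.148]); DY=3.84; PHI=53
def Rt(yaw,pitch=0,phi=PHI):
    "tool rotation for a pole at yaw, nose-down pitch (deg), lean phi about the pole axis"
    s,c=np.sin(np.radians(phi)),np.cos(np.radians(phi))
    return R.from_euler("ZY",[yaw,pitch],degrees=True)*R.from_matrix(np.c_[[-1,0,0],[0,c,s],[0,s,-c]])
def now():
    o=env.get_obs(); return np.array(o["tool_pos"]),R.from_euler("xyz",o["tool_rot"],degrees=True),o
def rows(targets,p0=None,r0=None):
    p,r,o=now(); p=p if p0 is None else p0; r=r if r0 is None else r0
    for P,Q in targets:
        print(np.round(np.r_[r.inv().apply(np.array(P)-p)/.2,(r.inv()*Q).as_rotvec()/1.5],3).tolist())
E
python3 - <<'E'
from h import *
p,r,o=now()
rows([([.193,.621,.40],r),([.30,.44,.40],r),([.44,.27,.40],r),([.46,.20,.36],Rt(PY)),([.455,.245,.16],Rt(PY))])
E
```

```text
[0.002, 0.001, -0.887, 0.0, 0.0, 0.0]
[-0.778, -0.704, -0.887, 0.0, 0.0, 0.0]
[-1.699, -1.307, -0.887, 0.0, 0.0, 0.0]
[-1.899, -1.612, -0.687, -0.614, 0.073, -0.147]
[-1.808, -1.404, 0.313, -0.614, 0.073, -0.147]
```

Call:
{"method": "apply_moves", "body": {"moves": [[0, 0, -0.25, 0, 0, 0, 1], [0, 0, -0.5, 0, 0, 0, 1], [0, 0, -0.75, 0, 0, 0, 1], [0, 0, -0.9, 0, 0, 0, 1], [-0.2, -0.15, -0.9, 0, 0, 0, 1], [-0.4, -0.3, -0.9, 0, 0, 0, 1], [-0.6, -0.45, -0.9, 0, 0, 0, 1], [-0.75, -0.6, -0.9, 0, 0, 0, 1], [-0.9, -0.75, -0.9, 0, 0, 0, 1], [-1, -0.9, -0.9, 0, 0, 0, 1], [-1, -0.9, -0.9, 0, 0, 0, 1]]}}

```text
time_s: 2.8
tool_pos: [0.3341, 0.3841, 0.4041]
tool_rot: [179.9, 0.1, 162.2]
force: [-0.0, 0.2, 0.3]
grip_width: 0.0875
grasp_force: 0.0
```

```bash
python3 - <<'E'
from h import *
p,r,o=now(); print(p,o["tool_rot"],o["qpos"])
rows([([.44,.22,.38],r),([.46,.20,.36],Rt(PY)),([.455,.245,.16],Rt(PY))])
E
```

```text
[0.33412033 0.38413646 0.40406019] [1.79935009e+02 1.34485518e-01 1.62186544e+02] [-56.97627848  -0.45988064   4.89439298  84.25180965   0.14400249
  96.09911633  20.1200488 ]
[-0.755, -0.62, 0.121, 0.0, 0.0, 0.0]
[-0.88, -0.684, 0.222, -0.613, 0.078, -0.152]
[-0.785, -0.479, 1.222, -0.613, 0.078, -0.152]
```

Call:
{"method": "apply_moves", "body": {"moves": [[-0.2, -0.15, 0, 0, 0, 0, 1], [-0.4, -0.3, 0.05, -0.1, 0.01, -0.02, 1], [-0.6, -0.5, 0.1, -0.2, 0.02, -0.05, 1], [-0.75, -0.65, 0.15, -0.3, 0.04, -0.08, 1], [-0.88, -0.68, 0.22, -0.4, 0.05, -0.1, 1], [-0.88, -0.68, 0.22, -0.5, 0.06, -0.12, 1], [-0.88, -0.68, 0.22, -0.6, 0.07, -0.15, 1], [-0.88, -0.68, 0.22, -0.613, 0.078, -0.152, 1], [-0.88, -0.65, 0.4, -0.613, 0.078, -0.152, 1], [-0.85, -0.6, 0.6, -0.613, 0.078, -0.152, 1], [-0.82, -0.55, 0.8, -0.613, 0.078, -0.152, 1], [-0.8, -0.48, 1, -0.613, 0.078, -0.152, 1], [-0.8, -0.48, 1, -0.613, 0.078, -0.152, 1]]}}

```text
time_s: 4.1
tool_pos: [0.4508, 0.2518, 0.1967]
tool_rot: [127.4, -0.7, 177.1]
force: [-0.6, -0.2, -0.4]
grip_width: 0.087
grasp_force: 0.0
```

```bash
python3 - <<'E'
from h import *
p,r,o=now(); print(p,o["tool_rot"],o["qpos"]); Q=Rt(PY); z=Q.apply([0,0,1]); print((r.inv()*Q).magnitude()*57.3,z)
print(z@(p-PM),p-PM-z*(z@(p-PM)))
rows([(PM+z*d,Q) for d in (-.13,-.05,.019)])
im=np.hstack([cv2.resize(viewer.read_camera(c)[y:y+150,x:x+100],None,fx=4,fy=4,interpolation=cv2.INTER_CUBIC) for c,x,y in (("top",150,140),("scene",370,90))])
cv2.imwrite("pics/pre.png",im[:,:,::-1])
E
```

```text
[0.45081592 0.25181039 0.19670954] [127.35617774  -0.71840654 177.12019925] [-47.82336677   1.9452247   51.08626524 124.11344276 -59.1059838
  70.83540685 119.41012779]
1.1134578469858478 [ 0.05084229  0.79701552 -0.60181502]
-0.13728857559390273 [-0.00420401  0.02223151  0.02908721]
[-0.029, -0.182, 0.037, -0.004, -0.012, -0.001]
[-0.036, -0.179, 0.437, -0.004, -0.012, -0.001]
[-0.043, -0.177, 0.782, -0.004, -0.012, -0.001]
```

View pics/pre.png

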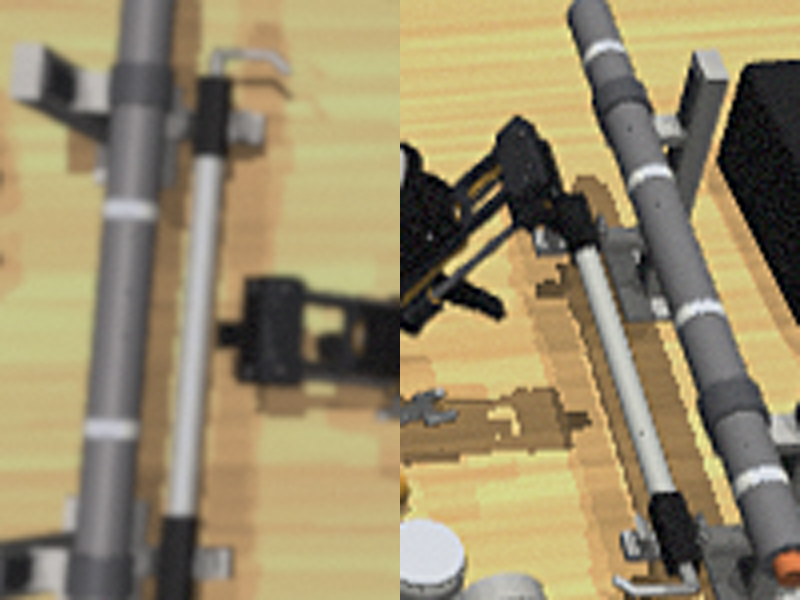

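The pose is as intended: the fingers point at the tube's middle from the -y side, clear of the pipe (tube at top (199,215)). However, joint 7 is at 119°, and carrying the pole to the duct would push it past its range. So I turn the hand half round about the tool axis before grasping.

Call:
{"method": "apply_moves", "body": {"moves": [[0, 0, -0.1, 0, 0, 0.1, 1], [0, 0, -0.1, 0, 0, 0.2, 1], [0, 0, -0.1, 0, 0, 0.3, 1], [0, 0, -0.1, 0, 0, 0.4, 1], [0, 0, -0.1, 0, 0, 0.5, 1], [0, 0, -0.1, 0, 0, 0.6, 1], [0, 0, -0.1, 0, 0, 0.7, 1], [0, 0, -0.1, 0, 0, 0.8, 1], [0, 0, -0.1, 0, 0, 0.9, 1], [0, 0, -0.1, 0, 0, 1, 1], [0, 0, -0.1, 0, 0, 1, 1]]}}

```text
time_s: 5.3
tool_pos: [0.456, 0.2335, 0.2182]
tool_rot: [174.5, -52.9, 93.7]
force: [0.2, 0.0, -0.2]
grip_width: 0.087
grasp_force: 0.0
```

Call:
{"method": "apply_moves", "body": {"moves": [[0, 0, 0, 0, 0, 0.1, 1], [0, 0, 0, 0, 0, 0.2, 1], [0, 0, 0, 0, 0, 0.3, 1], [0, 0, 0, 0, 0, 0.4, 1], [0, 0, 0, 0, 0, 0.5, 1], [0, 0, 0, 0, 0, 0.6, 1], [0, 0, 0, 0, 0, 0.7, 1], [0, 0, 0, 0, 0, 0.8, 1], [0, 0, 0, 0, 0, 0.9, 1], [0, 0, 0, 0, 0, 1, 1], [0, 0, 0, 0, 0, 1, 1]]}}

```text
time_s: 6.4
tool_pos: [0.4552, 0.2337, 0.2167]
tool_rot: [-127.2, -6.6, 1.8]
force: [0.8, 0.2, -0.7]
grip_width: 0.087
grasp_force: 0.0
```

```bash
sed -i 's/\[-1,0,0\],\[0,c,s\]/[1,0,0],[0,-c,-s]/' h.py; python3 - <<'E'
from h import *
p,r,o=now(); print(p,o["tool_rot"],o["qpos"]); Q=Rt(PY); z=Q.apply([0,0,1]); print((r.inv()*Q).magnitude()*57.3,z)
rows([(PM+z*d,Q) for d in (-.13,-.1,-.06,-.02,.019)])
E
```

```text
[0.4552374  0.23374775 0.21674747] [-127.2114919    -6.61035785    1.82895911] [-4.70353154e+01 -5.66685538e-02  5.22345987e+01  1.22947330e+02
 -5.69134990e+01  7.23648688e+01 -5.34066373e+01]
8.57929556333112 [ 0.05084229  0.79701552 -0.60181502]
[-0.03, 0.207, 0.167, -0.001, 0.004, 0.1]
[-0.029, 0.207, 0.317, -0.001, 0.004, 0.1]
[-0.028, 0.208, 0.517, -0.001, 0.004, 0.1]
[-0.026, 0.208, 0.717, -0.001, 0.004, 0.1]
[-0.025, 0.209, 0.912, -0.001, 0.004, 0.1]
```

Call:
{"method": "apply_moves", "body": {"moves": [[-0.03, 0.1, 0, 0, 0, 0.06, 1], [-0.03, 0.207, 0.05, 0, 0, 0.1, 1], [-0.03, 0.207, 0.17, 0, 0.004, 0.1, 1], [-0.03, 0.207, 0.3, 0, 0.004, 0.1, 1], [-0.028, 0.208, 0.45, 0, 0.004, 0.1, 1], [-0.028, 0.208, 0.6, 0, 0.004, 0.1, 1], [-0.026, 0.208, 0.72, 0, 0.004, 0.1, 1], [-0.025, 0.209, 0.82, 0, 0.004, 0.1, 1], [-0.025, 0.209, 0.9, 0, 0.004, 0.1, 1], [-0.025, 0.209, 0.912, 0, 0.004, 0.1, 1], [-0.025, 0.209, 0.912, 0, 0.004, 0.1, 1]]}}

```text
time_s: 7.5
tool_pos: [0.4616, 0.3545, 0.0719]
tool_rot: [-127.0, 0.2, -3.5]
force: [-0.3, -0.1, -0.1]
grip_width: 0.0872
grasp_force: 0.0
```

```bash
python3 - <<'E'
from h import *
p,r,o=now(); print(p,o["tool_rot"],o["qpos"],o["force"]); Q=Rt(PY); z=Q.apply([0,0,1]); print((r.inv()*Q).as_rotvec()*57.3)
rows([(PM+z*.019,Q)])
im=np.hstack([cv2.resize(viewer.read_camera(c)[y:y+150,x:x+100],None,fx=4,fy=4,interpolation=cv2.INTER_CUBIC) for c,x,y in (("top",150,140),("scene",370,90))])
cv2.imwrite("pics/grasp.png",im[:,:,::-1])
E
```

```text
[0.46158213 0.35445707 0.07189558] [-126.96577539    0.15017768   -3.53936124] [-50.38709473  20.97762308  43.10740773 126.93381202 -83.71903912
  65.29187335 -44.58445042] [-0.34477946 -0.12305391 -0.092299  ]
[-0.03408209  0.17873637 -0.05341047]
[0.007, -0.006, -0.006, -0.0, 0.002, -0.001]
```

View pics/grasp.png

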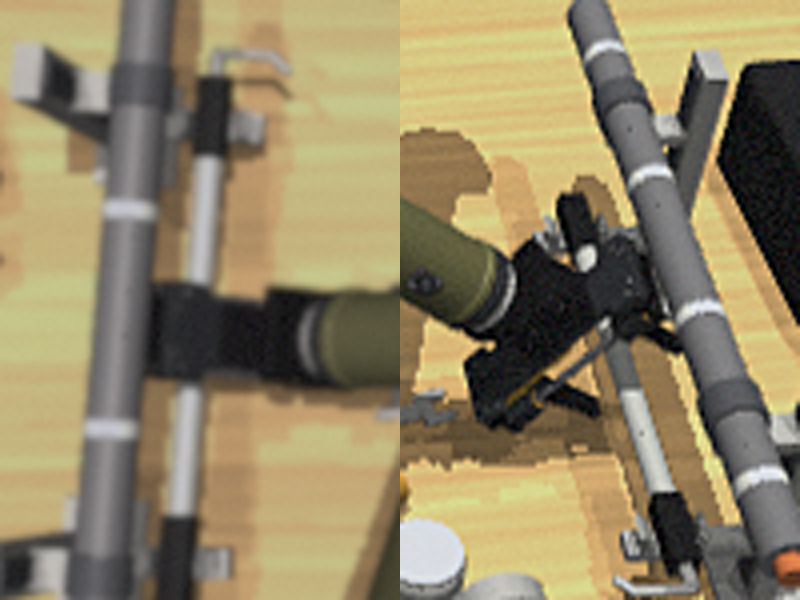

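The hand straddles the tube at mid-length, with the body just below the pipe and nothing touching (force about 0). I close the gripper.

Call:
{"method": "apply_moves", "body": {"moves": [[0, 0, 0, 0, 0, 0, 0.4], [0, 0, 0, 0, 0, 0, 0.2], [0, 0, 0, 0, 0, 0, 0.1], [0, 0, 0, 0, 0, 0, 0], [0, 0, 0, 0, 0, 0, 0], [0, 0, 0, 0, 0, 0, 0], [0, 0, 0, 0, 0, 0, 0], [0, 0, 0, 0, 0, 0, 0]], "grip_force": 45}}

```text
time_s: 8.4
tool_pos: [0.4612, 0.3543, 0.0712]
tool_rot: [-127.0, 0.3, -3.7]
force: [-0.4, -0.4, 0.3]
grip_width: 0.0311
grasp_force: 0.0
```

```bash
python3 - <<'E'
from h import *
p,r,o=now(); print(p,o["tool_rot"],o["qpos"],o["grip_width"])
Q=Rt(PY); z=Q.apply([0,0,1]); y=Q.apply([0,1,0]); print("grip dev from PM along pole, y,z:", r.inv().apply(p-PM))
q=p+np.array([-.02,0,.0]); 
rows([(p+[0,0,.03],r),(p+[0,-.03,.04],r),(p+[0,-.1,.05],r),(p+[-.0,-.18,.10],r)])
E
```

```text
[0.46118087 0.3542758  0.07117468] [-126.99467041    0.34413911   -3.68400251] [-50.3921463   21.02332084  43.10649848 126.99288563 -83.76815177
  65.27760807 -44.73431124] 0.031145185103914744
grip dev from PM along pole, y,z: [-0.0017159   0.00190919  0.02045901]
[-0.001, -0.12, -0.09, 0.0, 0.0, 0.0]
[0.008, -0.07, -0.24, 0.0, 0.0, 0.0]
[0.031, 0.1, -0.549, 0.0, 0.0, 0.0]
[0.055, 0.141, -1.018, 0.0, 0.0, 0.0]
```

Call:
{"method": "apply_moves", "body": {"moves": [[0, 0, 0, 0, 0, 0, 0], [0, 0, 0, 0, 0, 0, 0], [0, 0, 0, 0, 0, 0, 0], [0, 0, 0, 0, 0, 0, 0]], "grip_force": 45}}

```text
time_s: 8.8
tool_pos: [0.4613, 0.3559, 0.0731]
tool_rot: [-126.7, 0.3, -3.6]
force: [-0.9, 2.3, 5.3]
grip_width: 0.0207
grasp_force: 45.0
```

```bash
python3 - <<'E'
from h import *
p,r,o=now(); print(p,o["tool_rot"],o["qpos"],o["grip_width"],o["grasp_force"],o["force"])
Q=Rt(PY); print(r.inv().apply(p-PM),(r.inv()*Q).as_rotvec()*57.3)
G=p-r.apply([0,0,.0205]); np.save("g.npy",np.r_[p,r.as_rotvec()])
ux=np.array([np.cos(np.radians(PY)),np.sin(np.radians(PY)),0]); uy=np.array([-ux[1],ux[0],0])
def T(dy,dz,dphi):
    q=R.from_rotvec(ux*np.radians(dphi))*r; return (G+uy*dy+[0,0,dz]+q.apply([0,0,.0205]),q)
rows([T(-.001,.003,2),T(-.003,.006,4),T(-.005,.009,6),T(-.006,.013,7),T(-.011,.018,7),T(-.016,.023,7),T(-.025,.027,7),T(-.04,.035,5),T(-.08,.06,0),T(-.12,.10,0),T(-.16,.14,0)])
E
```

```text
[0.46133117 0.35590698 0.07313589] [-126.74554448    0.30579163   -3.58978846] [-50.41737848  20.96077438  43.06184162 126.91687412 -83.86977662
  65.4290407  -44.73279187] 0.020666360954850027 45.001280419528484 [-0.91516634  2.32718403  5.2926708 ]
[-0.00166277 -0.00055595  0.02059068] [-0.25431295  0.2316718  -0.20851035]
[-0.0, -0.013, -0.013, 0.023, -0.0, -0.0]
[-0.0, -0.022, -0.03, 0.047, -0.0, -0.0]
[-0.0, -0.032, -0.048, 0.07, -0.0, -0.0]
[-0.0, -0.047, -0.064, 0.081, -0.0, -0.0]
[-0.001, -0.052, -0.099, 0.081, -0.0, -0.0]
[-0.001, -0.057, -0.134, 0.081, -0.0, -0.0]
[-0.001, -0.046, -0.182, 0.081, -0.0, -0.0]
[-0.001, -0.03, -0.265, 0.058, -0.0, -0.0]
[-0.002, -0.001, -0.5, 0.0, 0.0, 0.0]
[-0.003, -0.042, -0.78, 0.0, 0.0, 0.0]
[-0.005, -0.082, -1.06, 0.0, 0.0, 0.0]
```

Call:
{"method": "apply_moves", "body": {"moves": [[0, -0.02, -0.013, 0.023, 0, 0, 0], [0, -0.032, -0.03, 0.047, 0, 0, 0], [0, -0.042, -0.048, 0.07, 0, 0, 0], [0, -0.057, -0.064, 0.081, 0, 0, 0], [0, -0.06, -0.08, 0.081, 0, 0, 0], [0, -0.064, -0.1, 0.081, 0, 0, 0], [0, -0.067, -0.12, 0.081, 0, 0, 0], [0, -0.068, -0.135, 0.081, 0, 0, 0]]}}

```text
time_s: 9.6
tool_pos: [0.4609, 0.3403, 0.0987]
tool_rot: [-120.1, 0.3, -3.7]
force: [1.0, -0.4, -2.5]
grip_width: 0.0208
grasp_force: 45.0
```

```bash
python3 - <<'E'
from h import *
p,r,o=now(); print(p,o["tool_rot"],o["qpos"],o["grip_width"],o["grasp_force"],o["force"])
g=np.load("g.npy"); r0=R.from_rotvec(g[3:]); print("pole move",(p-r.apply([0,0,.0205]))-(g[:3]-r0.apply([0,0,.0205])),(r*r0.inv()).as_rotvec()*57.3)
E
```

```text
[0.46090705 0.34033448 0.09868415] [-120.05918014    0.29205297   -3.72784271] [-42.70005434  20.96298839  39.79578493 127.8173298  -85.89146785
  71.92692655 -39.900782  ] 0.020788163214959802 44.99153483659029 [ 1.00014905 -0.4447274  -2.51323951]
pole move [-0.00056229 -0.01688276  0.02355225] [ 6.67226318 -0.44041213 -0.17279407]
```

The pole is out: free of the saddles, with the 2.5 N load equal to its weight. I carry it out from under the pipe and plan the way to the ring.

```bash
cat >> h.py <<'E'
PHI=53.25; GX=.0017  # GX: pole middle lies this far ahead of the grasp
RING=np.array([.756,-.145,.384]); HX=.0775
def D(l):
    c,s=np.cos(np.radians(DY)),np.sin(np.radians(DY)); return np.array([DUCT[0]+c*l[0]-s*l[1],DUCT[1]+s*l[0]+c*l[1],l[2]])
def tool_for(pole,yaw,pitch=0,roll=0):
    q=Rt(yaw,pitch,PHI+roll); return pole-q.apply([1,0,0])*GX+q.apply([0,0,.0205]),q
def hook(h,pitch,roll=0,yaw=DY):
    q=R.from_euler("ZYX",[yaw,pitch,roll],degrees=True); return tool_for(np.array(h)-q.apply([.235,-.03,0]),yaw,pitch,roll)
def state():
    p,r,o=now(); rp=r*Rt(0,0,PHI).inv(); C=p-r.apply([0,0,.0205])+r.apply([1,0,0])*GX
    print("t",o["time_s"],"pole",C.round(4),rp.as_euler("ZYX",degrees=True).round(2),"hook",(C+rp.apply([.235,-.03,0])).round(4),"F",np.round(o["force"],1),"q",np.round(o["qpos"],0),"w",round(o["grip_width"],4))
E
python3 - <<'E'
from h import *
state()
rows([tool_for(np.array(c),PY) for c in ([.461,.28,.14],[.461,.2,.2],[.461,.18,.3])])
e=D([0.05,.07,0])-D([.05,0,0])
for b in (0,15): print(b,hook(RING+e,b)[0])
print("gauge",onz("top",(263,127),.15))
E
```

```text
t 9.6 pole [0.4615 0.3225 0.1089] [-3.73  0.29  6.69] hook [0.694  0.2775 0.1043] F [ 1.  -0.4 -2.5] q [-43.  21.  40. 128. -86.  72. -40.] w 0.0208
[0.011, -0.016, -0.262, -0.078, 0.001, -0.003]
[0.035, -0.076, -0.758, -0.078, 0.001, -0.003]
[0.039, -0.459, -1.095, -0.078, 0.001, -0.003]
0 [ 0.51203432 -0.04468759  0.37173435]
15 [ 0.51691411 -0.04436005  0.43341476]
gauge [0.7640463 0.1199493 0.15     ]
```

Call:
{"method": "apply_moves", "body": {"moves": [[0, -0.01, -0.12, 0, 0, 0, 0], [0.01, -0.016, -0.26, -0.03, 0, 0, 0], [0.02, -0.03, -0.4, -0.06, 0, 0, 0], [0.03, -0.05, -0.55, -0.078, 0, 0, 0], [0.035, -0.075, -0.7, -0.078, 0, 0, 0], [0.035, -0.15, -0.8, -0.078, 0, 0, 0], [0.039, -0.25, -0.9, -0.078, 0, 0, 0], [0.039, -0.35, -1, -0.078, 0, 0, 0], [0.039, -0.46, -1, -0.078, 0, 0, 0], [0.039, -0.65, -1, -0.078, 0, 0, 0], [0.039, -0.8, -1, -0.078, 0, 0, 0], [0.039, -0.8, -1, -0.078, 0, 0, 0]]}}

```text
time_s: 10.8
tool_pos: [0.4639, 0.2491, 0.3414]
tool_rot: [-126.5, 0.0, -3.5]
force: [-0.1, -0.1, -1.3]
grip_width: 0.0206
grasp_force: 45.0
```

```bash
python3 - <<'E'
from h import *
state()
rows([tool_for(np.array([.47,.1,.42]),0,8),hook(D([.047,.09,.39]),15)])
E
```

```text
t 10.8 pole [0.4646 0.2325 0.3535] [-3.49  0.01  0.25] hook [0.6973 0.1883 0.3534] F [-0.1 -0.1 -1.3] q [-45. -10.  44. 114. -49.  75. -80.] w 0.0206
[0.054, 0.125, -0.73, -0.006, -0.088, 0.05]
[0.343, 0.408, -1.375, -0.014, -0.172, 0.089]
```

Call:
{"method": "apply_moves", "body": {"moves": [[0.02, 0.03, -0.2, 0, -0.02, 0.01, 0], [0.04, 0.06, -0.4, 0, -0.04, 0.02, 0], [0.05, 0.09, -0.58, -0.005, -0.07, 0.04, 0], [0.06, 0.125, -0.74, -0.006, -0.09, 0.05, 0], [0.12, 0.2, -0.88, -0.008, -0.11, 0.06, 0], [0.18, 0.26, -1, -0.01, -0.13, 0.07, 0], [0.2, 0.28, -1, -0.012, -0.15, 0.08, 0], [0.2, 0.28, -1, -0.014, -0.172, 0.089, 0], [0.2, 0.28, -1, -0.014, -0.172, 0.089, 0]]}}

```text
time_s: 11.7
tool_pos: [0.4918, 0.0509, 0.4095]
tool_rot: [-126.9, 15.5, 3.6]
force: [0.2, 0.2, -2.6]
grip_width: 0.0208
grasp_force: 45.0
```

```bash
python3 - <<'E'
from h import *
state()
rows([hook(D([.053,.075,.384]),15),hook(D([.053,.065,.384]),15)])
E
```

```text
t 11.7 pole [0.4978 0.0349 0.4209] [ 3.63 15.52 -0.1 ] hook [0.7257 0.0193 0.3581] F [ 0.2  0.2 -2.6] q [-11.  16.  39.  87. -52. 118. -74.] w 0.0208
[0.09, 0.155, -0.456, 0.001, 0.002, -0.006]
[0.09, 0.185, -0.496, 0.001, 0.002, -0.006]
```

Joint 6 has reached its limit at this pitch. I fit a quick kinematic model from the logged readings to choose a pitch that works for the whole swing.

```bash
cat > kin.py <<'E'
from h import *
import itertools
p,r,o=now()
data=[([-71.9009,18.4407,-4.0151,83.1743,1.2949,78.5401,-3.2618],(.19308862,.62008624,.22144795),(-179.89,.0057,162.708)),
([-56.976,-.45988,4.8944,84.2518,.144,96.0991,20.12005],(.33412033,.38413646,.40406),(179.935,.1345,162.1865)),
([-47.823,1.945,51.0863,124.1134,-59.106,70.8354,119.4101],(.45081592,.25181039,.19670954),(127.356,-.7184,177.12)),
([-47.0353,-.0567,52.2346,122.9473,-56.9135,72.3649,-53.4066],(.4552374,.23374775,.21674747),(-127.2115,-6.61,1.829)),
([-50.387,20.9776,43.1074,126.9338,-83.719,65.2919,-44.5845],(.46158213,.35445707,.07189558),(-126.9658,.15017768,-3.53936)),
([-42.70005,20.963,39.7958,127.8173,-85.8915,71.9269,-39.90078],(.46090705,.34033448,.09868415),(-120.059,.292,-3.7278))]
if o["time_s"]<11.9: data.append((list(o["qpos"]),tuple(p),tuple(o["tool_rot"])))
SG=None
def fk(q,s,L):
    Rz=lambda a:R.from_euler("z",a,degrees=True); Ry=lambda a:R.from_euler("y",a,degrees=True)
    A=Rz(s[0]*q[0])*Ry(s[1]*q[1]); p=np.array([0,0,L[0]])
    B=A*Rz(s[2]*q[2]); p=p+B.apply([L[4],0,L[1]])
    C=B*Ry(s[3]*q[3]); E=C*Rz(s[4]*q[4]); p=p+E.apply([L[5],0,L[2]])
    F=E*Ry(s[5]*q[5]); H=F*Rz(s[6]*q[6]+L[7]); p=p+F.apply([L[6],0,L[3]])
    return p,H
E
python3 - <<'E'
from kin import *
best=[]
for s in itertools.product((1,-1),repeat=7):
    for off in (0,90,180,270):
        L=[0]*7+[off]; e=sum((fk(q,s,L)[1].inv()*R.from_euler("xyz",t,degrees=True)).magnitude() for q,_,t in data)
        best.append((e,s,off))
best.sort(); print(best[:3])
e,s,off=best[0]
f=lambda L:np.concatenate([fk(q,s,np.r_[L,off])[0]-np.array(p) for q,p,_ in data])
x=least_squares(f,[.3,.3,.3,.2,0,0,0]); print(x.x.round(4),np.abs(x.fun).max())
open("kin.py","a").write(f"\nSG={s}; LL={list(x.x)+[off]}\n")
E
```

```text
[(2.932604573436651e-05, (-1, 1, -1, 1, -1, 1, -1), 90), (2.3786292621928466, (1, -1, 1, -1, 1, -1, 1), 270), (2.743496089287739, (-1, -1, -1, 1, -1, 1, -1), 90)]
[ 0.2389  0.4553  0.4981  0.3587  0.0284 -0.018   0.011 ] 0.025526114079337164
```

```bash
cat >> kin.py <<'E'
def frames(q):
    Rs=[];A=R.identity()
    for i,a in enumerate("zyzyzyz"):
        A=A*R.from_euler(a,SG[i]*q[i],degrees=True); Rs.append(A.as_matrix())
    return Rs,A*R.from_euler("z",90,degrees=True)
def Mq(q):
    Rs,H=frames(q)
    c=[np.array([[0],[0],[1.]])]+[Rs[0][:,:2],Rs[1][:,[0]],Rs[2][:,:],Rs[3][:,[0]],Rs[4],Rs[5][:,[0,2]]]
    return np.hstack(c)
E
python3 - <<'E'
from kin import *
A=np.vstack([Mq(q) for q,_,_ in data]); b=np.concatenate([p for _,p,_ in data])
w=np.linalg.lstsq(A,b,rcond=1e-4)
res=A@w[0]-b; print(w[0].round(4),w[2],np.abs(res).max(),w[3].round(3))
np.save("kw.npy",w[0])
E
```

```text
[ 2.495e-01  0.000e+00 -1.560e-02  0.000e+00 -0.000e+00 -1.060e-02
  4.678e-01 -0.000e+00 -0.000e+00 -3.000e-04  5.131e-01  0.000e+00
  3.686e-01] 13 1.5359268050740837e-06 [5.713 5.354 4.675 1.869 1.601 0.901 0.586 0.513 0.4   0.323 0.234 0.197
 0.097]
```

The model is exact (residual under 2 µm). Next I check joint feasibility along the swing arc for various pitches.

```bash
cat >> kin.py <<'E'
lo=np.array([-163.93,-17.29,-79.2,3.27,-89.18,5.43,-154.24]);hi=np.array([163.93,119.83,71.16,140.29,269.18,117.66,154.24])
KW=np.load("kw.npy") if __import__("os").path.exists("kw.npy") else None
def ik(P,Q,q0,m=2,reg=.002):
    def f(q): return np.r_[(Mq(q)@KW-P)*1000,(frames(q)[1].inv()*Q).as_rotvec()*300,reg*(q-q0)]
    s=least_squares(f,np.clip(q0,lo+m+.01,hi-m-.01),bounds=(lo+m,hi-m)); e=s.fun; return s.x,np.linalg.norm(e[:3]),np.linalg.norm(e[3:6])/300*57.3
def arc(th,rad=.185,off=0): # hook on the ring's arc (deg), off = tangential lead towards shut
    a=np.radians(th); return D([HX-rad*np.cos(a)-off*np.sin(a),0,.203+rad*np.sin(a)-off*np.cos(a)])
E
python3 - <<'E'
from kin import *
q0=np.array(now()[2]["qpos"])
for roll in (0,-10):
  for b in (10,0,-10,-20):
    q=q0.copy(); out=[]
    for th in (80,60,40,20,0):
        P,Q=hook(arc(th),b,roll); q,e1,e2=ik(P,Q,q); out.append((round(e1,1),round(e2,1),[int(v) for v in q[[2,4,5,6]]]))
    print(roll,b,out)
E
```

```text
0 10 [(np.float64(0.0), np.float64(0.0), [-33, -32, 115, -77]), (np.float64(0.0), np.float64(0.0), [-32, -31, 115, -70]), (np.float64(0.0), np.float64(0.0), [-31, -29, 113, -62]), (np.float64(0.0), np.float64(0.0), [-30, -27, 109, -56]), (np.float64(0.0), np.float64(0.0), [-30, -24, 103, -52])]
0 0 [(np.float64(0.0), np.float64(0.0), [16, -46, 115, -52]), (np.float64(0.0), np.float64(0.0), [17, -42, 114, -47]), (np.float64(0.0), np.float64(0.0), [18, -38, 111, -41]), (np.float64(0.0), np.float64(0.0), [19, -36, 107, -35]), (np.float64(0.0), np.float64(0.0), [19, -35, 102, -29])]
0 -10 [(np.float64(0.0), np.float64(0.0), [40, -54, 113, -35]), (np.float64(0.0), np.float64(0.0), [42, -49, 111, -30]), (np.float64(0.0), np.float64(0.0), [43, -45, 108, -24]), (np.float64(0.0), np.float64(0.0), [43, -43, 105, -17]), (np.float64(0.0), np.float64(0.0), [42, -44, 101, -11])]
0 -20 [(np.float64(0.0), np.float64(0.0), [40, -57, 107, -24]), (np.float64(0.0), np.float64(0.0), [42, -52, 106, -19]), (np.float64(0.0), np.float64(0.0), [43, -49, 104, -12]), (np.float64(0.0), np.float64(0.0), [43, -48,
[... 533 characters left out ...]
, -40]), (np.float64(0.0), np.float64(0.0), [44, -33, 102, -35]), (np.float64(0.0), np.float64(0.0), [44, -34, 97, -29])]
-10 -10 [(np.float64(0.0), np.float64(0.0), [43, -47, 105, -39]), (np.float64(0.0), np.float64(0.0), [44, -42, 102, -35]), (np.float64(0.0), np.float64(0.0), [45, -38, 99, -30]), (np.float64(0.0), np.float64(0.0), [45, -37, 95, -24]), (np.float64(0.0), np.float64(0.0), [45, -39, 91, -17])]
-10 -20 [(np.float64(0.0), np.float64(0.0), [43, -51, 97, -28]), (np.float64(0.0), np.float64(0.0), [44, -47, 95, -24]), (np.float64(0.0), np.float64(0.0), [46, -44, 93, -18]), (np.float64(0.0), np.float64(0.0), [46, -44, 90, -10]), (np.float64(0.0), np.float64(0.0), [45, -47, 86, -2])]
```

Nose-up by about 8° with -5° roll gives good joint margins. I re-pitch here and stop short of the ring.

```bash
python3 - <<'E'
from h import *
rows([hook(D([.04,.15,.384]),-8,-5),hook(D([.053,.08,.384]),-8,-5)])
E
```

```text
[0.156, 0.328, 0.135, -0.056, 0.172, -0.213]
[0.22, 0.524, -0.156, -0.056, 0.172, -0.213]
```

Call:
{"method": "apply_moves", "body": {"moves": [[0.03, 0.05, 0.03, -0.01, 0.03, -0.04, 0], [0.06, 0.12, 0.06, -0.02, 0.06, -0.08, 0], [0.09, 0.18, 0.08, -0.03, 0.09, -0.12, 0], [0.12, 0.24, 0.1, -0.04, 0.12, -0.16, 0], [0.14, 0.29, 0.12, -0.05, 0.15, -0.19, 0], [0.156, 0.328, 0.135, -0.056, 0.172, -0.213, 0], [0.18, 0.4, 0.03, -0.056, 0.172, -0.213, 0], [0.2, 0.46, -0.07, -0.056, 0.172, -0.213, 0], [0.22, 0.524, -0.15, -0.056, 0.172, -0.213, 0], [0.22, 0.524, -0.156, -0.056, 0.172, -0.213, 0], [0.22, 0.524, -0.156, -0.056, 0.172, -0.213, 0]]}}

```text
time_s: 12.8
tool_pos: [0.5218, -0.0355, 0.3366]
tool_rot: [-131.8, -8.1, 3.7]
force: [0.4, 0.6, -2.1]
grip_width: 0.0208
grasp_force: 45.0
```

```bash
python3 - <<'E'
from h import *
state()
rows([hook(D([.053,.08,.384]),-8,-5)])
I={c:viewer.read_camera(c) for c in ("scene","top")}
p,r,o=now(); rp=r*Rt(0,0,PHI).inv(); C=p-r.apply([0,0,.0205])+r.apply([1,0,0])*GX
for c in I: print(c,proj(c,[C+rp.apply([.235,-.03,0]),C+rp.apply([.235,-.046,0]),C+rp.apply([.223,-.058,0]),C+rp.apply([.215,0,0]),RING]).round(1).tolist())
z=lambda im,x,y:cv2.resize(im[y:y+80,x:x+66],None,fx=6,fy=6,interpolation=cv2.INTER_CUBIC)
cv2.imwrite("pics/hook1.png",np.hstack([z(I["scene"],275,175),z(I["top"],300,75)])[:,:,::-1])
E
```

```text
t 12.8 pole [ 0.5226 -0.0508  0.3504] [ 3.68 -8.14 -5.07] hook [ 0.7563 -0.0657  0.3863] F [ 0.4  0.6 -2.1] q [ -7.  14.  43.  94. -50. 104. -45.] w 0.0208
[0.002, 0.005, 0.007, 0.001, -0.002, -0.0]
scene [[326.1, 199.7], [319.8, 200.2], [314.0, 197.5], [335.9, 193.6], [293.4, 203.7]]
top [[321.0, 103.8], [326.9, 103.2], [331.8, 107.3], [310.4, 112.4], [351.5, 103.8]]
```

View pics/hook1.png

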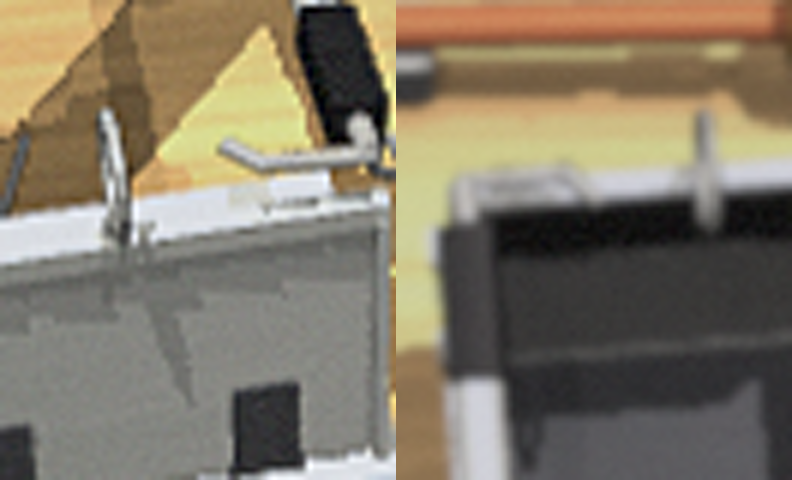

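The hook is short of the ring by about 75 mm in y. In scene its corner is at (319.7,202.2), about 2 px lower than predicted; in top it is at (327.3,103.3), as predicted. The ring's centre is at scene (293.8,204) and top (352.2,103.4). I correct the hook offset by triangulation.

```bash
python3 - <<'E'
from h import *
state()
p,r,o=now(); rp=r*Rt(0,0,PHI).inv(); C=p-r.apply([0,0,.0205])+r.apply([1,0,0])*GX
H=C+rp.apply([.235,-.046,0])
h,e=tri((319.7,202.2),(327.3,103.3)); g,e2=tri((293.8,204),(352.2,103.4)); print("corner tri",h,e,"model",H,"ring",g,e2)
t,e3=tri((312.5,199.5),(332.3,108.3)); print("tip",t,C+rp.apply([.223,-.058,0]))
c,s=np.cos(np.radians(DY)),np.sin(np.radians(DY)); L=np.array([[c,s,0],[-s,c,0],[0,0,1]])
print("ring in duct",L@(g-np.r_[DUCT,0]),"hook mid minus ring in duct axes",L@(h+[0,.016,0]-g))
E
```

```text
t 12.9 pole [ 0.5226 -0.0493  0.3508] [ 3.82 -8.18 -5.03] hook [ 0.7563 -0.0636  0.3868] F [ 0.1  1.  -1.8] q [ -7.  14.  43.  94. -50. 104. -45.] w 0.021
corner tri [ 0.75881654 -0.08026057  0.38277225] 0.0007576013029435382 model [ 0.75717791 -0.07955635  0.38820424] ring [ 0.75707689 -0.1455101   0.38407677] 0.0027709320882896974
tip [ 0.74553296 -0.09491992  0.3800339 ] [ 0.74597418 -0.09228556  0.38753794]
ring in duct [ 0.04763683 -0.00070193  0.38407677] hook mid minus ring in duct axes [ 0.00717706  0.08095062 -0.00130452]
```

The hook lines up: relative to the ring it is x +7 mm, z -1 mm, with 81 mm to go. I insert straight along the hinge direction.

```bash
python3 - <<'E'
from h import *
p,r,o=now(); u=np.array([.067,-.998,0])
rows([(p+u*d+[-0.001,0,.003],r) for d in (.02,.04,.06,.081)])
E
```

```text
[-0.003, 0.055, -0.085, 0.0, 0.0, 0.0]
[-0.003, 0.121, -0.159, 0.0, 0.0, 0.0]
[-0.003, 0.188, -0.234, 0.0, 0.0, 0.0]
[-0.003, 0.258, -0.312, 0.0, 0.0, 0.0]
```

Call:
{"method": "apply_moves", "body": {"moves": [[-0.003, 0.025, -0.045, 0, 0, 0, 0], [-0.003, 0.055, -0.085, 0, 0, 0, 0], [-0.003, 0.085, -0.12, 0, 0, 0, 0], [-0.003, 0.121, -0.159, 0, 0, 0, 0], [-0.003, 0.155, -0.197, 0, 0, 0, 0], [-0.003, 0.188, -0.234, 0, 0, 0, 0], [-0.003, 0.22, -0.27, 0, 0, 0, 0], [-0.003, 0.258, -0.312, 0, 0, 0, 0], [-0.003, 0.258, -0.312, 0, 0, 0, 0], [-0.003, 0.258, -0.312, 0, 0, 0, 0]]}}

```text
time_s: 13.9
tool_pos: [0.5267, -0.1158, 0.3399]
tool_rot: [-131.8, -8.1, 3.8]
force: [-0.3, -0.3, -2.4]
grip_width: 0.0207
grasp_force: 45.0
```

```bash
python3 - <<'E'
from h import *
state()
I={c:viewer.read_camera(c) for c in ("scene","top")}
z=lambda im,x,y:cv2.resize(im[y:y+80,x:x+66],None,fx=6,fy=6,interpolation=cv2.INTER_CUBIC)
cv2.imwrite("pics/hook2.png",np.hstack([z(I["scene"],275,175),z(I["top"],315,75)])[:,:,::-1])
E
```

```text
t 13.9 pole [ 0.5274 -0.1311  0.3537] [ 3.77 -8.15 -5.05] hook [ 0.7611 -0.1457  0.3896] F [-0.3 -0.3 -2.4] q [  1.  22.  44.  86. -51. 112. -39.] w 0.0207
```

View pics/hook2.png

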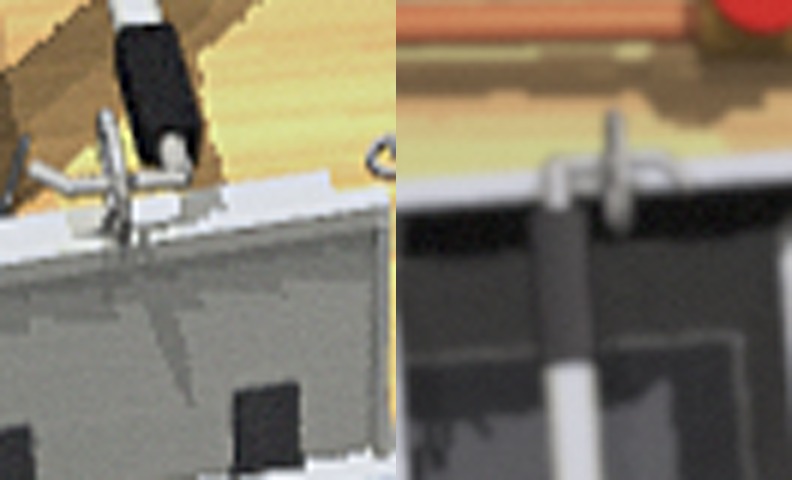

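The finger passes through the ring: in scene the ring crosses it at about (294,205), in top at about (352,104). I compute the swing arc with an 18 mm tangential lead.

```bash
cat >> kin.py <<'E'
HX=.079
def swing(th,off=.018,pitch=-8,roll=-5): return hook(arc(th,off=off)+[-.001,0,.006],pitch,roll)
E
python3 - <<'E'
from kin import *
rows([swing(80,.005),swing(80,.012)]+[swing(t) for t in range(80,34,-3)])
q=np.array(now()[2]["qpos"])
for t in (80,35,0):
    q,e,f=ik(*swing(t),q); print(t,q.round(0),round(e,2),round(f,2))
E
```

```text
[-0.053, -0.01, -0.008, 0.0, -0.002, 0.001]
[-0.088, -0.01, -0.008, 0.0, -0.002, 0.001]
[-0.118, -0.009, -0.007, 0.0, -0.002, 0.001]
[-0.166, -0.003, -0.002, 0.0, -0.002, 0.001]
[-0.214, 0.004, 0.005, 0.0, -0.002, 0.001]
[-0.261, 0.013, 0.013, 0.0, -0.002, 0.001]
[-0.307, 0.025, 0.023, 0.0, -0.002, 0.001]
[-0.353, 0.038, 0.034, 0.0, -0.002, 0.001]
[-0.397, 0.052, 0.048, 0.0, -0.002, 0.001]
[-0.441, 0.069, 0.062, 0.0, -0.002, 0.001]
[-0.483, 0.087, 0.078, 0.0, -0.002, 0.001]
[-0.524, 0.106, 0.096, 0.0, -0.002, 0.001]
[-0.563, 0.128, 0.115, 0.0, -0.002, 0.001]
[-0.601, 0.15, 0.135, 0.0, -0.002, 0.001]
[-0.637, 0.175, 0.157, 0.0, -0.002, 0.001]
[-0.672, 0.2, 0.18, 0.0, -0.002, 0.001]
[-0.704, 0.227, 0.204, 0.0, -0.002, 0.001]
[-0.735, 0.255, 0.229, 0.0, -0.002, 0.001]
80 [  1.  19.  45.  89. -49. 111. -38.] 0.0 0.0
35 [  3.  13.  47. 106. -40. 104. -27.] 0.0 0.0
0 [  7.  21.  45. 113. -42.  97. -15.] 0.0 0.0
```

Call:
{"method": "apply_moves", "body": {"moves": [[0, 0, 0, 0, 0, 0, 0], [-0.05, -0.01, -0.008, 0, 0, 0, 0], [-0.09, -0.01, -0.008, 0, 0, 0, 0], [-0.12, -0.009, -0.007, 0, 0, 0, 0], [-0.166, -0.003, -0.002, 0, 0, 0, 0], [-0.214, 0.004, 0.005, 0, 0, 0, 0], [-0.261, 0.013, 0.013, 0, 0, 0, 0], [-0.307, 0.025, 0.023, 0, 0, 0, 0], [-0.353, 0.038, 0.034, 0, 0, 0, 0], [-0.397, 0.052, 0.048, 0, 0, 0, 0], [-0.441, 0.069, 0.062, 0, 0, 0, 0], [-0.483, 0.087, 0.078, 0, 0, 0, 0], [-0.524, 0.106, 0.096, 0, 0, 0, 0], [-0.563, 0.128, 0.115, 0, 0, 0, 0], [-0.601, 0.15, 0.135, 0, 0, 0, 0], [-0.637, 0.175, 0.157, 0, 0, 0, 0], [-0.672, 0.2, 0.18, 0, 0, 0, 0], [-0.704, 0.227, 0.204, 0, 0, 0, 0], [-0.735, 0.255, 0.229, 0, 0, 0, 0]]}}

```text
time_s: 15.9
tool_pos: [0.3907, -0.1243, 0.2507]
tool_rot: [-131.8, -8.2, 3.8]
force: [0.8, 0.5, -1.8]
grip_width: 0.0209
grasp_force: 45.0
```

```bash
python3 - <<'E'
from kin import *
state()
rows([swing(t) for t in range(34,-1,-2)]+[swing(0,.024),swing(0,.03)])
for c in ("scene","top"):
    viewer.read_camera(c); print(c,proj(c,[arc(35)]).round(0),[(round(d["conf"],2),np.round(d["location"])) for d in boxes_of(c,"flap_eye")[:2]+boxes_of(c,"pole_hook")[:1]])
E
```

```text
t 15.9 pole [ 0.3915 -0.1396  0.2645] [ 3.8  -8.18 -5.05] hook [ 0.6252 -0.154   0.3005] F [ 0.8  0.5 -1.8] q [  2.  13.  47. 106. -40. 104. -26.] w 0.0209
[-0.007, 0.007, 0.008, 0.001, -0.002, 0.001]
[-0.026, 0.026, 0.025, 0.001, -0.002, 0.001]
[-0.044, 0.046, 0.043, 0.001, -0.002, 0.001]
[-0.061, 0.067, 0.062, 0.001, -0.002, 0.001]
[-0.077, 0.088, 0.081, 0.001, -0.002, 0.001]
[-0.092, 0.11, 0.1, 0.001, -0.002, 0.001]
[-0.106, 0.131, 0.119, 0.001, -0.002, 0.001]
[-0.119, 0.153, 0.139, 0.001, -0.002, 0.001]
[-0.131, 0.176, 0.159, 0.001, -0.002, 0.001]
[-0.142, 0.199, 0.179, 0.001, -0.002, 0.001]
[-0.152, 0.222, 0.2, 0.001, -0.002, 0.001]
[-0.16, 0.245, 0.221, 0.001, -0.002, 0.001]
[-0.168, 0.269, 0.242, 0.001, -0.002, 0.001]
[-0.174, 0.292, 0.263, 0.001, -0.002, 0.001]
[-0.18, 0.316, 0.284, 0.001, -0.002, 0.001]
[-0.184, 0.34, 0.306, 0.001, -0.002, 0.001]
[-0.187, 0.364, 0.327, 0.001, -0.002, 0.001]
[-0.189, 0.388, 0.349, 0.001, -0.002, 0.001]
[-0.194, 0.41, 0.369, 0.001, -0.002, 0.001]
[-0.198, 0.433, 0.388, 0.001, -0.002, 0.001]
scene [[287. 189.]] [(0.76, array([289., 229.])), (0.25, array([191., 250.])), (0.75, array([289., 168.]))]
top [[353. 154.]] [(0.95, array([350., 131.])), (0.84, array([349., 221.]))]
```

Call:
{"method": "apply_moves", "body": {"moves": [[-0.007, 0.007, 0.008, 0, 0, 0, 0], [-0.026, 0.026, 0.025, 0, 0, 0, 0], [-0.044, 0.046, 0.043, 0, 0, 0, 0], [-0.061, 0.067, 0.062, 0, 0, 0, 0], [-0.077, 0.088, 0.081, 0, 0, 0, 0], [-0.092, 0.11, 0.1, 0, 0, 0, 0], [-0.106, 0.131, 0.119, 0, 0, 0, 0], [-0.119, 0.153, 0.139, 0, 0, 0, 0], [-0.131, 0.176, 0.159, 0, 0, 0, 0], [-0.142, 0.199, 0.179, 0, 0, 0, 0], [-0.152, 0.222, 0.2, 0, 0, 0, 0], [-0.16, 0.245, 0.221, 0, 0, 0, 0], [-0.168, 0.269, 0.242, 0, 0, 0, 0], [-0.174, 0.292, 0.263, 0, 0, 0, 0], [-0.18, 0.316, 0.284, 0, 0, 0, 0], [-0.184, 0.34, 0.306, 0, 0, 0, 0], [-0.187, 0.364, 0.327, 0, 0, 0, 0], [-0.189, 0.388, 0.349, 0, 0, 0, 0], [-0.189, 0.388, 0.349, 0, 0, 0, 0]]}}

```text
time_s: 18.1
tool_pos: [0.3684, -0.1254, 0.1417]
tool_rot: [-131.8, -8.1, 3.8]
force: [-0.6, 0.0, -1.9]
grip_width: 0.0209
grasp_force: 45.0
```

```bash
python3 - <<'E'
from kin import *
state()
rows([swing(0,.018+d) for d in (.004,.008,.012)])
I={c:viewer.read_camera(c) for c in ("scene","top")}
z=lambda im,x,y:cv2.resize(im[y:y+100,x:x+100],None,fx=4,fy=4,interpolation=cv2.INTER_CUBIC)
cv2.imwrite("pics/shut.png",np.hstack([z(I["scene"],245,175),z(I["top"],300,100)])[:,:,::-1])
E
```

```text
t 18.1 pole [ 0.3692 -0.1406  0.1555] [ 3.78 -8.09 -5.04] hook [ 0.6029 -0.1551  0.1911] F [-0.6  0.  -1.9] q [  6.  21.  46. 113. -42.  97. -15.] w 0.0209
[-0.004, 0.014, 0.011, 0.001, -0.001, 0.0]
[-0.007, 0.029, 0.025, 0.001, -0.001, 0.0]
[-0.01, 0.044, 0.038, 0.001, -0.001, 0.0]
```

View pics/shut.png

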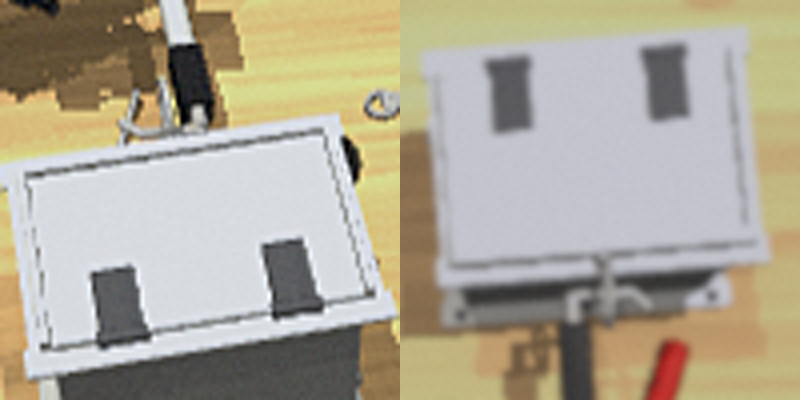

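The flap is practically level, and the finger is still in the ring in both views. I press down in small steps until the force shows it is seated.

Call:
{"method": "apply_moves", "body": {"moves": [[-0.002, 0.007, 0.006, 0, 0, 0, 0], [-0.004, 0.014, 0.011, 0, 0, 0, 0], [-0.005, 0.022, 0.018, 0, 0, 0, 0], [-0.007, 0.029, 0.025, 0, 0, 0, 0], [-0.007, 0.029, 0.025, 0, 0, 0, 0]]}}

```text
time_s: 18.7
tool_pos: [0.3683, -0.1256, 0.1346]
tool_rot: [-131.8, -8.2, 3.8]
force: [0.1, 0.6, -1.3]
grip_width: 0.0207
grasp_force: 45.0
```

```bash
python3 - <<'E'
from kin import *
state()
rows([swing(0,.026+d) for d in (.004,.008,.012)])
E
```

```text
t 18.7 pole [ 0.369  -0.1409  0.1484] [ 3.79 -8.16 -5.06] hook [ 0.6027 -0.1554  0.1843] F [ 0.1  0.6 -1.3] q [  6.  21.  46. 113. -42.  97. -14.] w 0.0207
[-0.004, 0.017, 0.016, 0.001, -0.002, 0.001]
[-0.007, 0.032, 0.029, 0.001, -0.002, 0.001]
[-0.01, 0.046, 0.042, 0.001, -0.002, 0.001]
```

Call:
{"method": "apply_moves", "body": {"moves": [[-0.002, 0.008, 0.008, 0, 0, 0, 0], [-0.004, 0.017, 0.016, 0, 0, 0, 0], [-0.005, 0.024, 0.022, 0, 0, 0, 0], [-0.007, 0.032, 0.029, 0, 0, 0, 0], [-0.007, 0.032, 0.029, 0, 0, 0, 0]]}}

```text
time_s: 19.2
tool_pos: [0.3683, -0.1255, 0.126]
tool_rot: [-131.8, -8.2, 3.8]
force: [0.3, 0.7, 1.1]
grip_width: 0.0207
grasp_force: 45.4
```

```bash
python3 - <<'E'
from kin import *
state()
rows([swing(0,.034+d) for d in (.004,.008,.012)])
I={c:viewer.read_camera(c) for c in ("scene","top")}
for c in I:
    for t in ("pole_hook","flap_eye"):
        for d in masks_of(c,t)[:1]:
            ys,xs=np.nonzero(d["pixels"]); print(c,t,round(d["conf"],2),len(xs),xs.min(),xs.max(),ys.min(),ys.max())
E
```

```text
t 19.2 pole [ 0.369  -0.1407  0.1398] [ 3.81 -8.19 -5.03] hook [ 0.6027 -0.1551  0.1759] F [0.3 0.7 1.1] q [  7.  22.  46. 114. -43.  96. -13.] w 0.0207
[-0.004, 0.015, 0.013, 0.0, -0.002, 0.001]
[-0.007, 0.03, 0.026, 0.0, -0.002, 0.001]
[-0.009, 0.045, 0.039, 0.0, -0.002, 0.001]
scene flap_eye 0.95 3831 250 338 197 262
top pole_hook 0.95 749 340 362 174 305
top flap_eye 0.62 3773 310 388 112 181
```

Call:
{"method": "apply_moves", "body": {"moves": [[0, 0, 0, 0, 0, 0, 0], [-0.002, 0.008, 0.006, 0, 0, 0, 0], [-0.004, 0.015, 0.013, 0, 0, 0, 0], [-0.004, 0.015, 0.013, 0, 0, 0, 0]], "grip_force": 60}}

```text
time_s: 19.9
tool_pos: [0.3682, -0.1256, 0.122]
tool_rot: [-131.8, -8.2, 3.8]
force: [0.4, 1.3, 1.8]
grip_width: 0.0204
grasp_force: 61.0
```

```bash
python3 - <<'E'
from kin import *
state(); o=env.get_obs(); print(o["wrist_torque"])
a=viewer.read_camera("top"); b=viewer.read_camera("scene")
m=masks_of("top","pole_hook")[0]["pixels"]
for c,im,x,y in (("top",a,335,160),("scene",b,268,185)):
    print(c); g=cv2.cvtColor(im,cv2.COLOR_RGB2GRAY)[y:y+28,x:x+32]
    for k,r in enumerate(g): print(y+k,' '.join("%3d"%v for v in r))
p,r,o=now(); rp=r*Rt(0,0,PHI).inv(); C=p-r.apply([0,0,.0205])+r.apply([1,0,0])*GX
for c in ("top","scene"): print(c,proj(c,[C+rp.apply(v) for v in ([.235,-.03,0],[.235,0,0],[.235,-.046,0],[.223,-.058,0],[.215,0,0],[.145,0,0])]).round(1).tolist(),proj(c,D([HX-.185,0,.203])))
E
```

```text
t 19.9 pole [ 0.3689 -0.1408  0.1358] [ 3.8  -8.21 -5.04] hook [ 0.6026 -0.1553  0.1719] F [0.4 1.3 1.8] q [  7.  23.  46. 114. -43.  96. -12.] w 0.0204
[-0.55221241 -0.93418585  0.09097247]
top
160 197 197 196 197 198 198 196 198 197 198 197 197 195 197 198 199 196 197 196 196 198 197 197 197 196 196 197 197 197 196 197 198
161 196 196 196 197 197 196 197 195 195 197 196 197 197 196 197 196 197 196 196 197 194 192 194 192 191 191 190 189 190 189 188 187
162 196 197 196 197 196 197 196 195 194 191 192 190 191 189 189 191 193 188 188 185 178 177 172 168 168 174 171 170 166 164 163 164
163 190 191 189 189 189 188 184 177 176 171 168 168 170 169 165 172 173 167 163 158 152 150 148 147 153 165 170 169 165 165 163 165
164 167 168 167 166 164 163 159 153 150 146 141 145 151 150 136 143 150 148 154 160 162 161 162 164 172 183 188 188 190 189 189 190
165 155 167 167 164 163 164 164 160 159 161 160 164 170 159 130 126 136 150 171 185 190 189 188 190 192 194 196 198 197 195 196 198
166 175 185 189 189 189 188 188 189 188 188 189 191 189 175 145 125 137 159 181 191 193 192 192 191 190 189 189 1
[... 6056 characters left out ...]
 187 194 210 225 223 226 228 226 224 224
210 196 197 194 196 197 198 169 195  66 144 161 154 149 143 155 174 171 172 176 180 172 210 228 225 222 222 220 222 224 225 226 226
211 199 202 202 204 206 208 181 202 154 200 228 229 229 231 229 230 228 230 226 226 228 226 224 224 225 226 225 228 218 210 209 203
212 213 218 219 219 222 222 224 225 227 225 222 223 222 222 224 223 223 226 226 229 225 221 214 214 210 205 199 194 157 135 133 111
top [[350.8, 174.2], [341.2, 175.0], [356.0, 173.8], [360.2, 177.3], [341.7, 181.4], [343.5, 203.9]] [[351.49277835 172.0884095 ]]
scene [[286.4, 211.1], [296.2, 210.3], [281.1, 211.6], [276.6, 209.3], [295.0, 206.0], [291.3, 191.7]] [[286.12548396 204.79619868]]
```

The reading is conclusive. The net upward push is about 4.2 N (0.78 N m at the hinge, well above the friction), the pole yields in the grip, and the hook sits at the ring's lower edge near z 0.184. So the flap is on its stop. Next I centre the finger in the ring and draw it out along +y.

```bash
python3 - <<'E'
from kin import *
p,r,o=now(); u=np.array([-.067,.998,0])
A=p+[.006,0,.010]; B=p+[.012,.0005,.0175]
rows([(A,r),(B,r)]+[(B+u*d,r) for d in (.02,.04,.06,.08)]+[(B+u*.09+[0,0,.1],r)])
E
```

```text
[0.037, -0.032, -0.032, 0.0, 0.0, 0.0]
[0.072, -0.057, -0.053, 0.0, 0.0, 0.0]
[0.072, -0.124, 0.021, 0.0, 0.0, 0.0]
[0.072, -0.191, 0.096, 0.0, 0.0, 0.0]
[0.072, -0.257, 0.171, 0.0, 0.0, 0.0]
[0.072, -0.324, 0.245, 0.0, 0.0, 0.0]
[0.143, -0.726, -0.048, 0.0, 0.0, 0.0]
```

Call:
{"method": "apply_moves", "body": {"moves": [[0.018, -0.016, -0.016, 0, 0, 0, 0], [0.037, -0.032, -0.032, 0, 0, 0, 0], [0.055, -0.045, -0.043, 0, 0, 0, 0], [0.072, -0.057, -0.053, 0, 0, 0, 0], [0.072, -0.057, -0.053, 0, 0, 0, 0]]}}

```text
time_s: 20.55
tool_pos: [0.3801, -0.1255, 0.1396]
tool_rot: [-131.9, -8.2, 3.8]
force: [-2.4, 0.2, -1.6]
grip_width: 0.021
grasp_force: 59.9
```

```bash
python3 - <<'E'
from kin import *
state()
b=viewer.read_camera("scene"); a=viewer.read_camera("top")
for c,im,x,y,w,h in (("scene",b,268,188,24,24),("top",a,340,158,24,22)):
    g=cv2.cvtColor(im,cv2.COLOR_RGB2GRAY)[y:y+h,x:x+w]; print(c,x)
    for k,r in enumerate(g): print(y+k,' '.join("%3d"%v for v in r))
E
```

```text
t 20.55 pole [ 0.3809 -0.1407  0.1534] [ 3.8  -8.16 -5.1 ] hook [ 0.6146 -0.1552  0.1894] F [-2.4  0.2 -1.6] q [  6.  22.  46. 112. -43.  97. -15.] w 0.021
scene 268
188  88  89  82  82  84  78  82  90  92  92  77  82  84  79  87 110  96  87  92 189 211 205 210 209
189  87  83  87  85  86  81  90 101 102 101  86  80  80  82  82 117 108 107 101  82  52   9  14  15
190  85  82  86  78  79  89 104  97  99 102  82  81  85  79  77  93 133 130 135   3  26  30  30  29
191  81  79  80  86 101 113 108 108 101  98  77  78  82  81  78 113 131 130 135   9  37  34  34  41
192  89 100  83 116 132 131 128 132 126  92  79  85  78  82  87 107 131 135 125   6  36  40  37  34
193 111 129 104 125 120 122 123 124 126  79  87  81  86  87  80  85 135 136  99   5  38  44  38  34
194 110 113 112 114 111 111 107 111 111  96  79  85  79  84  81  82 133 137 115   0  39  45  41  39
195 107 106 108 110 104 112 110 106 116 110  78  83  83  81  80  79 125 144 157   0  32  41  42  34
196 109 105 105 104 107 108 105 110 108 108  73  75  80  74  77 117 120 160 183   4  17  44  45  34
197 109 107 109 108 105 105 107 10
[... 2973 characters left out ...]

173  59  76 121 163 170 137  84  61  68  92 123 151 146 118  85  76  78  87  89  97 108 128 142 135
174  79  86 123 162 169 139  89  71  87 106 136 156 151 129  99  93  99 105 110 115 117 119 124 121
175 100  97 120 157 166 132  87  75  92 114 142 159 154 137 111 101 108 116 119 117 118 118 119 115
176 104  93 105 130 137 110  72  67  87 109 136 155 151 135 111 102 110 116 117 117 116 117 117 115
177  89  73  76  91  91  79  63  64  80  99 128 149 144 133 109 100 104 110 112 110 110 110 110 107
178  73  60  63  68  68  67  65  65  71  93 118 139 139 127 102  91  96  99 101 100 100 100 101  94
179  66  57  60  59  64  63  65  61  67  89 105 121 127 121 101  95  99 102 105 103 105 104 103 103
```

```bash
python3 - <<'E'
from kin import *
c,s=np.cos(np.radians(DY)),np.sin(np.radians(DY)); L=np.array([[c,s,0],[-s,c,0],[0,0,1]])
f=lambda a,b:(L@(tri(a,b)[0]-[*D([HX-.185,0,0])[:2],.203])*1000).round(1).tolist()+[round(tri(a,b)[1]*1000,1)]
print("corner now",f((278.5,208.5),(358.8,169.2)),"tip now",f((271.5,200.5),(362,172.5)))
print("corner before",f((278,207.5),(358.5,174.5)),"tip before",f((270,197.7),(361.8,177.2)))
# epipolar scan: z of the finger for its scene row at the top pixel of mid-finger
for n,uv in (("now",(355.5,169.3)),("before",(355.5,174.3))):
    print(n,[(z,proj("scene",onz("top",uv,z)).round(1)[0].tolist()) for z in (.175,.185,.195,.205,.215)])
E
```

```text
corner now [7.4, -23.7, -2.8, np.float64(0.9)] tip now [-7.9, -35.4, 18.3, np.float64(11.9)]
corner before [-6.8, -23.1, -15.1, np.float64(1.9)] tip before [-21.9, -35.9, 15.2, np.float64(16.1)]
now [(0.175, [282.0, 214.8]), (0.185, [282.1, 212.2]), (0.195, [282.1, 209.5]), (0.205, [282.2, 206.8]), (0.215, [282.3, 204.1])]
before [(0.175, [281.6, 210.7]), (0.185, [281.7, 208.2]), (0.195, [281.8, 205.5]), (0.205, [281.9, 202.9]), (0.215, [282.0, 200.2])]
```

The finger is now inside the ring, with offsets of about x +7 mm and z -3 mm, and before lifting it sat at (-7,-15) mm, which confirms the flap is shut. The fingertip may be brushing the flange, so I back off 5 mm and draw it out.

```bash
python3 - <<'E'
from kin import *
p,r,o=now(); u=np.array([-.067,.998,0]); B=p+[-.005,0,.002]
rows([(B,r)]+[(B+u*d,r) for d in (.03,.06,.09)]+[(B+u*.1+[0,0,.08],r),(B+u*.13+[0.03,0,.16],r)])
E
```

```text
[-0.023, -0.011, -0.008, 0.0, 0.0, 0.0]
[-0.023, -0.111, 0.104, 0.0, 0.0, 0.0]
[-0.024, -0.211, 0.216, 0.0, 0.0, 0.0]
[-0.024, -0.311, 0.328, 0.0, 0.0, 0.0]
[0.033, -0.64, 0.101, 0.0, 0.0, 0.0]
[0.238, -1.012, -0.045, 0.0, 0.0, 0.0]
```

Call:
{"method": "apply_moves", "body": {"moves": [[-0.012, -0.006, -0.004, 0, 0, 0, 0], [-0.023, -0.011, -0.008, 0, 0, 0, 0], [-0.023, -0.011, -0.008, 0, 0, 0, 0], [-0.023, -0.045, 0.03, 0, 0, 0, 0], [-0.023, -0.078, 0.067, 0, 0, 0, 0], [-0.023, -0.111, 0.104, 0, 0, 0, 0], [-0.023, -0.145, 0.14, 0, 0, 0, 0], [-0.023, -0.178, 0.178, 0, 0, 0, 0], [-0.024, -0.211, 0.216, 0, 0, 0, 0], [-0.024, -0.245, 0.253, 0, 0, 0, 0], [-0.024, -0.278, 0.291, 0, 0, 0, 0], [-0.024, -0.311, 0.328, 0, 0, 0, 0], [-0.024, -0.311, 0.328, 0, 0, 0, 0]]}}

```text
time_s: 21.95
tool_pos: [0.3684, -0.0338, 0.1416]
tool_rot: [-131.7, -8.2, 3.9]
force: [-0.7, -0.7, -1.9]
grip_width: 0.0203
grasp_force: 59.9
```

```bash
python3 - <<'E'
from kin import *
state()
I={c:viewer.read_camera(c) for c in ("top","scene")}
# flap still shut? compare brightness on panel with eye position; report masks
for c,x,y,w,h in (("top",340,160,24,20),):
    g=cv2.cvtColor(I[c],cv2.COLOR_RGB2GRAY)[y:y+h,x:x+w]
    for k,r in enumerate(g): print(y+k,' '.join("%3d"%v for v in r))
for c in I:
    m=masks_of(c,"pole_grip")[0]; ys,xs=np.nonzero(m["pixels"]); print(c,round(m["conf"],2),len(xs),xs.min(),xs.max(),ys.min(),ys.max())
    for r in range(ys.min(),ys.max()+1,7):
        k=np.nonzero(m["pixels"][r])[0]; 
        if len(k): print((r,k.min(),k.max()),end=" ")
    p,r,o=now(); rp=r*Rt(0,0,PHI).inv(); C=p-r.apply([0,0,.0205])+r.apply([1,0,0])*GX
    print(proj(c,[C+rp.apply(v) for v in ([.235,0,0],[.215,0,0],[.145,0,0],[0,0,0],[-.145,0,0],[-.22,0,0])]).round(1).tolist())
E
```

```text
t 21.95 pole [ 0.3692 -0.0491  0.1554] [ 3.89 -8.19 -4.99] hook [ 0.603  -0.0632  0.1914] F [-0.7 -0.7 -1.9] q [ -3.  11.  44. 122. -43.  89. -23.] w 0.0203
160 194 195 195 195 194 195 196 195 194 193 196 194 193 193 194 195 194 194 195 196 193 195 195 194
161 193 194 194 194 196 195 195 195 195 193 195 195 194 196 193 190 191 191 189 190 189 190 189 188
162 194 193 192 191 191 189 189 190 189 189 190 191 188 186 182 174 173 172 166 168 170 169 166 164
163 185 183 175 174 171 166 165 169 165 163 169 169 165 160 157 150 150 146 145 150 163 168 166 163
164 162 157 152 148 144 139 143 152 148 134 140 148 146 151 159 160 160 161 161 169 179 186 187 186
165 163 163 160 160 159 160 162 169 156 127 123 136 147 170 183 185 187 186 188 190 193 193 193 195
166 188 187 186 187 185 186 187 188 172 143 122 137 156 177 189 190 191 188 188 189 188 188 187 187
167 192 193 192 189 189 187 186 184 174 150 133 141 159 173 178 174 170 164 164 162 159 158 155 153
168 186 179 173 169 163 161 162 158 147 130 125 140 149 142 139 133 126 118 116 115 110 104 102 101
169 150 142 132 129 117 116 115 109  99  97
[... 1582 characters left out ...]
4(325)) (299, np.int64(317), np.int64(326)) (306, np.int64(317), np.int64(326)) (313, np.int64(318), np.int64(327)) (320, np.int64(319), np.int64(327)) [[312.2, 174.1], [312.7, 180.6], [314.6, 203.4], [318.4, 250.3], [322.2, 296.9], [324.2, 320.9]]
scene 0.67 433 297 328 123 206
(123, np.int64(298), np.int64(302)) (130, np.int64(297), np.int64(299)) (158, np.int64(308), np.int64(312)) (165, np.int64(310), np.int64(316)) (172, np.int64(312), np.int64(318)) (179, np.int64(314), np.int64(320)) (186, np.int64(316), np.int64(324)) (193, np.int64(317), np.int64(327)) (200, np.int64(320), np.int64(328)) [[325.6, 203.4], [324.2, 199.2], [319.4, 185.0], [310.4, 158.7], [302.7, 135.8], [299.0, 125.0]]
```

The finger is out, and the ring has not moved in the top view (column 351). Next I measure how far the pole turned in the grip.

```bash
python3 - <<'E'
from kin import *
I={c:viewer.read_camera(c) for c in ("top","scene")}
for c,x,y,w,h in (("scene",302,192,30,18),("top",304,167,28,18)):
    g=cv2.cvtColor(I[c],cv2.COLOR_RGB2GRAY)[y:y+h,x:x+w]; print(c,x)
    for k,r in enumerate(g): print(y+k,' '.join("%3d"%v for v in r))
p,r,o=now(); C=p-r.apply([0,0,.0205])+r.apply([1,0,0])*GX; M=Rt(0,0,PHI)
for d in (0,3,6):
    # pole turned by d deg nose-up about the tool's y (closing) axis
    rp=r*R.from_rotvec([0,np.radians(d),0])*M.inv()
    print(d,rp.as_euler("ZYX",degrees=True).round(1),[proj(c,[C+rp.apply(v) for v in ([.235,0,0],[.235,-.03,0],[.235,-.046,0],[.223,-.058,0])]).round(1).tolist() for c in I])
E
```

```text
scene 302
192  93  80  83  88  80  90 204 197 117 103 108 126 131 135  45  11  27  45  35  41  35  42  31  41 118 221 208 202 199 198
193 116  82  90  84  83  76  75 105 146 141 142 138 159 163 111   4  21  33  43  38  40  32  34  30  60 194 207 196 196 197
194 114  77  79  80  78  70  77 134 200 192 195 195 212 207 184   1   6  37  32  43  36  39  32  34  38 123 219 206 207 209
195 107  70  74  67  75 122 124 172 196 190 190 190 202 211 221  56   9  30  41  42  37  42  36  30  41 121 228 211 210 209
196 106  90 129 129 131 185 180 183 200 202 202 202 212 211 219 107   0  22  38  35  37  38  38  35  29  66 217 215 209 208
197 151 157 189 188 186 183 179 181 204 211 210 208 209 211 218 157   0  20  39  38  46  27  36  34  24  56 173 217 206 205
198 205 203 178 179 178 177 177 176 212 209 208 204 205 208 217 225  55   6  39  29  25  19  27  14   4  44 167 207 201 201
199 194 195 171 177 177 176 176 174 209 205 205 207 207 205 209 213 107   0  18   8  47 131 128  99   5  54 185 205 197 196
200 196 193 167 176 171 173 171 172 195 207 204 199 199 200 204 203 153   0   7  25  96 210 205 16
[... 2999 characters left out ...]
26 125
183 122 121 116 110 100  79  57  54  52  56  59  59  59  64  95 116 117 117 117 116 119 126 138 146 149 148 149 148
184 144 142 130 117 103  81  60  52  56  57  62  62  59  72 114 143 144 141 142 140 141 146 153 158 158 159 159 157
0 [ 3.8 -8.2 -5.1] [[[312.3, 174.1], [322.0, 173.3], [327.2, 172.9], [331.5, 176.5]], [[325.6, 203.5], [315.9, 204.3], [310.7, 204.7], [306.0, 202.5]]]
3 [  1.5 -10.2  -4.7] [[[315.3, 173.9], [325.1, 173.5], [330.4, 173.3], [334.5, 177.1]], [[322.5, 201.8], [312.7, 202.4], [307.4, 202.7], [302.9, 200.4]]]
6 [ -0.8 -12.1  -4.3] [[[318.4, 173.9], [328.2, 173.9], [333.5, 173.9], [337.5, 177.9]], [[319.5, 200.0], [309.5, 200.3], [304.2, 200.5], [299.8, 198.2]]]
```

The pole sits in the hand as the model predicts to within about 0.5°, so I return with the model poses. I plan the way back with a joint check.

```bash
cat >> kin.py <<'E'
g=np.load("g.npy"); r0=R.from_rotvec(g[3:]); G0=g[:3]-r0.apply([0,0,.0205])
ux=np.array([np.cos(np.radians(PY)),np.sin(np.radians(PY)),0]); uy=np.array([-ux[1],ux[0],0])
def lay(dy,dz,dphi=0,dx=0):
    q=R.from_rotvec(ux*np.radians(dphi))*r0; return (G0+ux*dx+uy*dy+[0,0,dz]+q.apply([0,0,.0205]),q)
E
python3 - <<'E'
from kin import *
W=[tool_for(np.array([.37,-.03,.33]),3.8,-8,-5),tool_for(np.array([.43,.06,.36]),1,-4,-2),tool_for(np.array([.461,.16,.34]),PY,0,0),lay(-.16,.14),lay(-.08,.065,3),lay(-.025,.027,7),lay(-.006,.013,7),lay(0,0,0)]
q=np.array(now()[2]["qpos"])
for P,Q in W: q,e,f=ik(P,Q,q,1); print(q.round(0),round(e,1),round(f,1))
rows(W[:3])
E
```

```text
[ -4.  -7.  38. 113. -37.  99. -47.] 0.0 0.0
[ -9.  -5.  32. 110. -45.  95. -61.] 0.0 0.0
[-15.  -5.  25. 113. -51.  83. -71.] 0.0 0.0
[-15.   1.  25. 122. -56.  75. -59.] 0.0 0.0
[-18.  10.  20. 126. -69.  67. -50.] 0.0 0.0
[-20.  17.  16. 127. -80.  66. -41.] 0.0 0.0
[-21.  19.  15. 127. -83.  64. -40.] 0.0 0.0
[-25.  17.  15. 126. -78.  57. -47.] 0.0 0.0
[0.132, -0.715, -0.498, 0.001, -0.002, 0.001]
[0.478, -1.083, -0.246, 0.033, -0.007, 0.058]
[0.652, -1.319, 0.202, 0.053, 0.006, 0.128]
```

Call:
{"method": "apply_moves", "body": {"moves": [[0.03, -0.15, -0.1, 0, 0, 0, 0], [0.05, -0.3, -0.2, 0, 0, 0, 0], [0.08, -0.45, -0.3, 0, 0, 0, 0], [0.11, -0.6, -0.4, 0, 0, 0, 0], [0.13, -0.715, -0.5, 0, 0, 0, 0], [0.24, -0.83, -0.42, 0.01, 0, 0.02, 0], [0.35, -0.95, -0.33, 0.02, 0, 0.04, 0], [0.43, -1, -0.25, 0.033, 0, 0.058, 0], [0.43, -1, -0.25, 0.033, 0, 0.058, 0]]}}

```text
time_s: 23.15
tool_pos: [0.4216, 0.0668, 0.3335]
tool_rot: [-128.6, -4.2, 0.8]
force: [-0.3, -0.3, -2.2]
grip_width: 0.0202
grasp_force: 60.0
```

```bash
python3 - <<'E'
from kin import *
state()
rows([tool_for(np.array([.461,.16,.34]),PY,0,0),lay(-.16,.20),lay(-.16,.14)])
E
```

```text
t 23.15 pole [0.4226 0.0508 0.3463] [ 0.81 -4.25 -1.86] hook [0.6573 0.0242 0.3647] F [-0.3 -0.3 -2.2] q [-12.  -5.  36. 112. -44.  94. -59.] w 0.0202
[0.199, -0.306, 0.453, 0.02, 0.011, 0.071]
[0.134, -0.158, 0.699, 0.02, 0.008, 0.073]
[0.112, 0.075, 0.886, 0.02, 0.008, 0.073]
```

Call:
{"method": "apply_moves", "body": {"moves": [[0.06, -0.1, 0.15, 0.01, 0, 0.02, 0], [0.12, -0.2, 0.3, 0.02, 0.01, 0.05, 0], [0.199, -0.3, 0.453, 0.02, 0.01, 0.07, 0], [0.16, -0.24, 0.57, 0.02, 0.008, 0.073, 0], [0.134, -0.158, 0.699, 0.02, 0.008, 0.073, 0], [0.125, -0.04, 0.79, 0.02, 0.008, 0.073, 0], [0.112, 0.075, 0.886, 0.02, 0.008, 0.073, 0], [0.112, 0.075, 0.886, 0.02, 0.008, 0.073, 0], [0.112, 0.075, 0.886, 0.02, 0.008, 0.073, 0]]}}

```text
time_s: 24.05
tool_pos: [0.4521, 0.1931, 0.2143]
tool_rot: [-126.7, 0.3, -3.9]
force: [0.5, 0.1, -1.4]
grip_width: 0.0202
grasp_force: 60.0
```

```bash
python3 - <<'E'
from kin import *
state()
rows([lay(-.12,.10),lay(-.08,.065,3),lay(-.045,.04,6),lay(-.03,.032,7)])
for c in ("top","scene"):
    viewer.read_camera(c); m=masks_of(c,"pole_grip")[0]; ys,xs=np.nonzero(m["pixels"]); print(c,round(m["conf"],2))
    if c=="top":
        for rr in range(ys.min(),ys.max()+1,8):
            k=np.nonzero(m["pixels"][rr])[0]
            if len(k): print((rr,int(k.min()),int(k.max())),end=" ")
    p,r,o=now(); rp=r*Rt(0,0,PHI).inv(); C=p-r.apply([0,0,.0205])+r.apply([1,0,0])*GX
    print(proj(c,[C+rp.apply(v) for v in ([.235,0,0],[.215,0,0],[.145,0,0],[0,0,0],[-.145,0,0],[-.22,0,0])]).round(1).tolist())
E
```

```text
t 24.05 pole [0.4528 0.1766 0.2265] [-3.89  0.26  0.03] hook [0.6852 0.1307 0.2255] F [ 0.5  0.1 -1.4] q [-18.   1.  29. 122. -56.  76. -59.] w 0.0202
[-0.006, 0.036, 0.295, -0.0, -0.003, -0.002]
[-0.006, 0.051, 0.56, 0.035, -0.003, -0.002]
[-0.006, 0.042, 0.775, 0.07, -0.004, -0.002]
[-0.006, 0.027, 0.859, 0.081, -0.004, -0.002]
top 0.66
(111, 187, 192) (119, 182, 195) (127, 181, 195) (135, 181, 194) (143, 180, 193) (151, 155, 193) (159, 153, 193) (167, 157, 203) (175, 172, 215) (183, 174, 194) (191, 176, 189) (199, 176, 189) (207, 175, 188) (215, 174, 187) (223, 173, 187) (231, 173, 186) (239, 172, 185) (247, 170, 185) (255, 171, 184) (263, 170, 184) (271, 166, 186) (279, 142, 207) (287, 141, 185) (295, 166, 181) (303, 165, 180) (311, 165, 179) (319, 165, 178) (327, 163, 178) (335, 165, 176) [[246.2, 144.6], [245.7, 151.1], [244.0, 174.1], [240.5, 222.7], [236.9, 272.7], [235.0, 299.0]]
scene 0.98
[[398.0, 210.2], [396.7, 205.0], [392.3, 187.3], [384.1, 154.1], [376.9, 124.8], [373.6, 111.1]]
```

```bash
python3 - <<'E'
from kin import *
p,r,o=now(); C=p-r.apply([0,0,.0205])+r.apply([1,0,0])*GX; M=Rt(0,0,PHI)
obs=[]
for c in ("top","scene"):
    g=cv2.cvtColor(viewer.read_camera(c),cv2.COLOR_RGB2GRAY).astype(int)
    for X in (.16,.18,.2,-.16,-.18,-.2):
        rp=r*M.inv(); u,v=proj(c,C+rp.apply([X,0,0]))[0]; row=int(round(v)); k=np.arange(int(u)-12,int(u)+13); d=k[g[row,k]<75]
        print(c,X,row,round(u,1),(d.min(),d.max()) if len(d) else None)
    for X in (-.12,-.1,.1,.12,.08):
        u,v=proj(c,C+rp.apply([X,0,0]))[0]; row=int(round(v)); k=np.arange(int(u)-9,int(u)+10); print(c,X,row,round(u,1),g[row,k].tolist())
E
```

```text
top 0.16 169 244.3 (np.int64(241), np.int64(248))
top 0.18 163 244.8 (np.int64(242), np.int64(249))
top 0.2 156 245.3 (np.int64(243), np.int64(249))
top -0.16 278 236.5 (np.int64(232), np.int64(239))
top -0.18 285 236.0 (np.int64(231), np.int64(239))
top -0.2 292 235.5 (np.int64(231), np.int64(238))
top -0.12 264 237.5 [168, 169, 167, 163, 149, 152, 177, 192, 195, 195, 192, 177, 154, 148, 161, 168, 169, 169, 169]
top -0.1 257 238.0 [165, 165, 166, 165, 161, 153, 161, 184, 193, 193, 194, 187, 171, 154, 157, 164, 165, 165, 165]
top 0.1 189 242.9 [176, 177, 178, 174, 175, 170, 165, 172, 188, 195, 194, 192, 183, 162, 158, 171, 176, 176, 177]
top 0.12 182 243.4 [177, 177, 177, 171, 154, 129, 147, 178, 193, 194, 194, 190, 176, 160, 163, 173, 177, 176, 175]
top 0.08 196 242.4 [170, 172, 173, 169, 168, 155, 156, 182, 193, 194, 195, 188, 172, 155, 158, 169, 172, 173, 172]
scene 0.16 191 393.2 (np.int64(388), np.int64(397))
scene 0.18 196 394.4 (np.int64(389), np.int64(398))
scene 0.2 201 395.7 (np.int64(390), np.int64(399))
scene -0.16 122 376.2 (np.int64(373), np.int64(387))
scene -0.18 118 375.3 (np.int64(372), np.int64(384))
scene -0.2 115 374.4 (np.int64(371), np.int64(379))
scene -0.12 130 378.1 [29, 36, 30, 24, 34, 41, 39, 45, 44, 42, 43, 45, 46, 49, 67, 40, 50, 48, 46]
scene -0.1 134 379.1 [24, 28, 27, 21, 37, 40, 44, 42, 39, 43, 48, 46, 42, 28, 22, 20, 17, 16, 23]
scene 0.1 176 389.6 [187, 101, 109, 115, 112, 102, 146, 205, 219, 215, 217, 219, 206, 163, 180, 177, 181, 180, 179]
scene 0.12 181 390.8 [200, 113, 117, 119, 123, 116, 135, 199, 219, 218, 217, 219, 213, 144, 197, 194, 196, 195, 195]
scene 0.08 172 388.5 [194, 106, 111, 120, 114, 113, 139, 202, 223, 218, 215, 219, 212, 146, 187, 184, 184, 184, 183]
```

The pole is yawed about 0.8° further than the model. I correct by 1° about the tool's y axis and lay it back along the reverse of the removal path.

```bash
sed -i 's/np.radians(dphi))\*r0; return/np.radians(dphi))*r0*R.from_rotvec([0,-.0175,0]); return/' kin.py; python3 - <<'E'
from kin import *
rows([lay(-.16,.14),lay(-.12,.10),lay(-.08,.065,3),lay(-.045,.04,6),lay(-.03,.032,7),lay(-.022,.028,7)])
E
```

```text
[-0.01, 0.001, 0.017, -0.0, -0.016, 0.001]
[-0.01, 0.042, 0.296, -0.0, -0.016, 0.001]
[-0.011, 0.057, 0.561, 0.034, -0.016, 0.0]
[-0.011, 0.047, 0.776, 0.069, -0.016, 0.0]
[-0.012, 0.033, 0.86, 0.081, -0.016, -0.0]
[-0.012, 0.025, 0.904, 0.081, -0.016, -0.0]
```

Call:
{"method": "apply_moves", "body": {"moves": [[-0.01, 0.01, 0.1, 0, -0.016, 0, 0], [-0.01, 0.03, 0.2, 0, -0.016, 0, 0], [-0.01, 0.042, 0.3, 0, -0.016, 0, 0], [-0.01, 0.05, 0.43, 0.017, -0.016, 0, 0], [-0.01, 0.057, 0.56, 0.034, -0.016, 0, 0], [-0.01, 0.052, 0.67, 0.052, -0.016, 0, 0], [-0.01, 0.047, 0.776, 0.069, -0.016, 0, 0], [-0.012, 0.033, 0.86, 0.081, -0.016, 0, 0], [-0.012, 0.033, 0.86, 0.081, -0.016, 0, 0], [-0.012, 0.033, 0.86, 0.081, -0.016, 0, 0]]}}

```text
time_s: 25.35
tool_pos: [0.4586, 0.3273, 0.1061]
tool_rot: [-119.8, 0.9, -2.7]
force: [-0.0, -0.2, -2.5]
grip_width: 0.0203
grasp_force: 60.0
```

```bash
python3 - <<'E'
from kin import *
state(); p,r,o=now(); d=p-r.apply([0,0,.0205])-G0; print("rel",d@ux,d@uy,d[2],(r*r0.inv()).as_rotvec()*57.3)
rows([lay(-.022,.028,7),lay(-.016,.022,7),lay(-.006,.013,7),lay(-.003,.008,4),lay(-.001,.004,2),lay(0,.001,0),lay(0,-.001,0)])
g={c:cv2.cvtColor(viewer.read_camera(c),cv2.COLOR_RGB2GRAY).astype(int) for c in ("top",)}
C=p-r.apply([0,0,.0205])+r.apply([1,0,0])*GX; rp=r*R.from_rotvec([0,.0175,0])*Rt(0,0,PHI).inv()
for X in (.15,.16,.17,.2,.21,-.15,-.16,-.2,-.21):
    u,v=proj("top",C+rp.apply([X,0,0]))[0]; k=np.arange(int(u)-12,int(u)+13); a=g["top"][int(round(v)),k]; d=k[a<75]; print(X,round(u,1),int(round(v)),(d.min(),d.max()) if len(d) else None)
E
```

```text
t 25.35 pole [0.4596 0.3094 0.1163] [-2.68  0.91  6.96] hook [0.6929 0.2687 0.1089] F [-0.  -0.2 -2.5] q [-23.  17.  21. 127. -79.  68. -42.] w 0.0203
rel -0.000536444659974149 -0.030117265602128643 0.030927427959067277 [6.98257716 0.22015752 0.83452852]
[0.004, -0.008, 0.042, 0.001, 0.001, -0.001]
[0.005, 0.004, 0.083, 0.001, 0.001, -0.001]
[0.006, 0.018, 0.149, 0.001, 0.001, -0.001]
[0.007, 0.037, 0.174, -0.034, 0.001, -0.0]
[0.007, 0.053, 0.193, -0.058, 0.001, 0.0]
[0.008, 0.067, 0.204, -0.081, 0.001, 0.001]
[0.008, 0.076, 0.209, -0.081, 0.001, 0.001]
0.15 208.8 177 (np.int64(205), np.int64(213))
0.16 209.0 174 (np.int64(205), np.int64(213))
0.17 209.3 171 (np.int64(206), np.int64(213))
0.2 210.0 162 (np.int64(207), np.int64(213))
0.21 210.2 159 (np.int64(207), np.int64(213))
-0.15 201.4 271 (np.int64(199), np.int64(206))
-0.16 201.2 274 (np.int64(198), np.int64(206))
-0.2 200.2 287 (np.int64(197), np.int64(205))
-0.21 199.9 291 (np.int64(197), np.int64(204))
```

Call:
{"method": "apply_moves", "body": {"moves": [[0.004, -0.008, 0.042, 0, 0.005, 0, 0], [0.005, -0.002, 0.063, 0, 0.005, 0, 0], [0.005, 0.004, 0.083, 0, 0.005, 0, 0], [0.006, 0.011, 0.116, 0, 0.005, 0, 0], [0.006, 0.018, 0.149, 0, 0.005, 0, 0], [0.006, 0.018, 0.149, 0, 0.005, 0, 0]]}}

```text
time_s: 26.0
tool_pos: [0.4593, 0.3521, 0.0868]
tool_rot: [-119.8, 0.8, -3.0]
force: [0.1, -0.3, -1.9]
grip_width: 0.0204
grasp_force: 60.0
```

```bash
python3 - <<'E'
from kin import *
state(); p,r,o=now(); d=p-r.apply([0,0,.0205])-G0; print("rel",d@ux,d@uy,d[2],(r*r0.inv()).as_rotvec()*57.3)
rows([lay(-.003,.008,4),lay(-.001,.004,2),lay(0,.001,0),lay(0,-.001,0)])
E
```

```text
t 26.0 pole [0.4602 0.3343 0.097 ] [-2.97  0.82  6.93] hook [0.6933 0.2924 0.09  ] F [ 0.1 -0.3 -1.9] q [-25.  20.  19. 127. -83.  66. -40.] w 0.0204
rel -0.0015300220573589516 -0.005258020243315062 0.011635860805919884 [6.94631639 0.11464712 0.55100714]
[0.008, 0.015, 0.019, -0.034, -0.003, -0.001]
[0.008, 0.031, 0.037, -0.057, -0.002, -0.001]
[0.008, 0.045, 0.048, -0.081, -0.002, -0.0]
[0.009, 0.054, 0.053, -0.081, -0.002, -0.0]
```

No contact so far. I lower it the rest of the way.

Call:
{"method": "apply_moves", "body": {"moves": [[0.004, 0.008, 0.01, -0.017, 0, 0, 0], [0.008, 0.015, 0.019, -0.034, 0, 0, 0], [0.008, 0.023, 0.028, -0.046, 0, 0, 0], [0.008, 0.031, 0.037, -0.057, 0, 0, 0], [0.008, 0.038, 0.043, -0.07, 0, 0, 0], [0.008, 0.045, 0.048, -0.081, 0, 0, 0], [0.008, 0.045, 0.048, -0.081, 0, 0, 0]]}}

```text
time_s: 26.7
tool_pos: [0.4618, 0.3558, 0.0756]
tool_rot: [-126.7, 0.7, -3.0]
force: [0.4, 0.5, -1.6]
grip_width: 0.0206
grasp_force: 60.0
```

```bash
python3 - <<'E'
from kin import *
state(); p,r,o=now(); d=p-r.apply([0,0,.0205])-G0; print("rel",d@ux,d@uy,d[2],(r*r0.inv()).as_rotvec()*57.3,o["wrist_torque"])
rows([lay(0,-.001,0),lay(0,-.004,0)])
g={c:cv2.cvtColor(viewer.read_camera(c),cv2.COLOR_RGB2GRAY).astype(int) for c in ("top","scene")}
t0={"top":cv2.imread("pics/top0.png",0).astype(int),"scene":cv2.imread("pics/scene0.png",0).astype(int)}
for c in ("top","scene"):
  for X in (.15,.16,.19,.21,-.15,-.17,-.2,-.21):
    u,v=proj(c,PM+ux*X)[0]; k=np.arange(int(u)-10,int(u)+11); f=lambda a:(lambda d:(d.min(),d.max()) if len(d) else None)(k[a[int(round(v)),k]<75]); print(c,X,int(round(v)),"was",f(t0[c]),"now",f(g[c]))
E
```

```text
t 26.7 pole [0.4628 0.3393 0.0879] [-3.    0.68  0.01] hook [0.6959 0.297  0.0851] F [ 0.4  0.5 -1.6] q [-29.  17.  19. 126. -78.  59. -47.] w 0.0206
rel 0.0007127109830018827 -8.994659028464217e-05 0.0024867892794335766 [0.02439592 0.37255285 0.59354994] [-1.36476814  0.23596586  0.01846392]
[-0.004, 0.014, 0.011, 0.0, -0.004, 0.001]
[-0.004, 0.026, 0.02, 0.0, -0.004, 0.001]
top 0.15 178 was (np.int64(198), np.int64(207)) now (np.int64(198), np.int64(207))
top 0.16 175 was (np.int64(194), np.int64(210)) now (np.int64(195), np.int64(210))
top 0.19 166 was (np.int64(193), np.int64(207)) now (np.int64(193), np.int64(207))
top 0.21 161 was (np.int64(193), np.int64(207)) now (np.int64(193), np.int64(207))
top -0.15 270 was (np.int64(190), np.int64(199)) now (np.int64(190), np.int64(198))
top -0.17 276 was (np.int64(189), np.int64(198)) now (np.int64(189), np.int64(198))
top -0.2 286 was (np.int64(183), np.int64(198)) now (np.int64(183), np.int64(198))
top -0.21 289 was (np.int64(183), np.int64(198)) now (np.int64(188), np.int64(198))
scene 0.15 215 was (np.int64(432), np.int64(441)) now (np.int64(433), np.int64(441))
scene 0.16 217 was (np.int64(432), np.int64(441)) now (np.int64(432), np.int64(441))
scene 0.19 225 was (np.int64(429), np.int64(443)) now (np.int64(429), np.int64(445))
scene 0.21 230 was (np.int64(432), np.int64(446)) now (np.int64(432), np.int64(446))
scene -0.15 152 was (np.int64(407), np.int64(424)) now (np.int64(405), np.int64(424))
scene -0.17 148 was (np.int64(406), np.int64(421)) now (np.int64(406), np.int64(424))
scene -0.2 143 was (np.int64(409), np.int64(417)) now (np.int64(409), np.int64(417))
scene -0.21 141 was (np.int64(409), np.int64(416)) now (np.int64(409), np.int64(416))
```

The pole is back to within a pixel of its starting place, about 2 mm above the floor. I lower to contact and open slowly.

Call:
{"method": "apply_moves", "body": {"moves": [[-0.004, 0.008, 0.006, 0, 0, 0, 0], [-0.004, 0.014, 0.011, 0, 0, 0, 0], [-0.004, 0.02, 0.015, 0, 0, 0, 0], [-0.004, 0.02, 0.015, 0, 0, 0, 0]], "grip_force": 20}}

```text
time_s: 27.2
tool_pos: [0.4614, 0.3556, 0.0732]
tool_rot: [-126.4, 0.7, -3.0]
force: [-4.7, -7.8, 13.6]
grip_width: 0.0216
grasp_force: 20.0
```

```bash
python3 - <<'E'
from kin import *
state(); p,r,o=now(); d=p-r.apply([0,0,.0205])-G0; print("rel",d@ux,d@uy,d[2],(r*r0.inv()).as_rotvec()*57.3,o["wrist_torque"])
E
```

```text
t 27.2 pole [0.4624 0.339  0.0853] [-3.03  0.72  0.36] hook [0.6955 0.2966 0.0822] F [-4.7 -7.8 13.6] q [-28.  18.  19. 126. -78.  59. -46.] w 0.0216
rel 0.0003539126498333388 -0.0004243470451205551 -5.9451962483095255e-05 [0.38115673 0.38950526 0.55870822] [0.19627899 0.8662515  0.88258523]
```

Call:
{"method": "apply_moves", "body": {"moves": [[0, -0.007, -0.004, 0, 0, 0, 0], [0, -0.007, -0.004, 0, 0, 0, 0.3], [0, -0.007, -0.004, 0, 0, 0, 0.4], [0, -0.007, -0.004, 0, 0, 0, 0.6], [0, -0.007, -0.004, 0, 0, 0, 0.8], [0, -0.007, -0.004, 0, 0, 0, 1], [0, -0.007, -0.004, 0, 0, 0, 1], [0, -0.007, -0.004, 0, 0, 0, 1], [0, -0.007, -0.004, 0, 0, 0, 1], [0, -0.007, -0.004, 0, 0, 0, 1], [0, -0.007, -0.004, 0, 0, 0, 1], [0, -0.007, -0.004, 0, 0, 0, 1]]}}

```text
time_s: 28.4
tool_pos: [0.4611, 0.3555, 0.0719]
tool_rot: [-126.7, 0.7, -3.1]
force: [-0.2, 1.0, 0.1]
grip_width: 0.0862
grasp_force: 0.0
```

```bash
python3 - <<'E'
from kin import *
state()
g={c:cv2.cvtColor(viewer.read_camera(c),cv2.COLOR_RGB2GRAY).astype(int) for c in ("top",)}
t0={"top":cv2.imread("pics/top0.png",0).astype(int)}
for c in g:
  for X in (.15,.18,.21,-.15,-.17,-.2,-.21):
    u,v=proj(c,PM+ux*X)[0]; k=np.arange(int(u)-10,int(u)+11); f=lambda a:(lambda d:(d.min(),d.max()) if len(d) else None)(k[a[int(round(v)),k]<75]); print(c,X,int(round(v)),"was",f(t0[c]),"now",f(g[c]))
E
```

```text
t 28.4 pole [0.462  0.339  0.0841] [-3.05  0.72  0.02] hook [0.6951 0.2966 0.0812] F [-0.2  1.   0.1] q [-29.  17.  19. 126. -78.  59. -47.] w 0.0862
top 0.15 178 was (np.int64(198), np.int64(207)) now (np.int64(198), np.int64(207))
top 0.18 169 was (np.int64(197), np.int64(207)) now (np.int64(199), np.int64(207))
top 0.21 161 was (np.int64(193), np.int64(207)) now (np.int64(193), np.int64(207))
top -0.15 270 was (np.int64(190), np.int64(199)) now (np.int64(190), np.int64(199))
top -0.17 276 was (np.int64(189), np.int64(198)) now (np.int64(189), np.int64(198))
top -0.2 286 was (np.int64(183), np.int64(198)) now (np.int64(183), np.int64(198))
top -0.21 289 was (np.int64(183), np.int64(198)) now (np.int64(188), np.int64(198))
```

The gripper is open with no force on it, and the pole is in place. I retreat straight back along the tool axis.

Call:
{"method": "apply_moves", "body": {"moves": [[0, 0, -0.08, 0, 0, 0, 1], [0, 0, -0.18, 0, 0, 0, 1], [0, 0, -0.3, 0, 0, 0, 1], [0, 0, -0.45, 0, 0, 0, 1], [0, 0, -0.6, 0, 0, 0, 1], [0, 0, -0.75, 0, 0, 0, 1], [0, 0, -0.85, 0, 0, 0, 1], [0, -0.1, -0.9, 0, 0, 0, 1], [0, -0.2, -0.95, 0, 0, 0, 1], [0, -0.2, -0.95, 0, 0, 0, 1], [0, -0.2, -0.95, 0, 0, 0, 1]]}}

```text
time_s: 29.55
tool_pos: [0.456, 0.2272, 0.2176]
tool_rot: [-126.7, 0.7, -3.0]
force: [-0.3, 0.6, -0.4]
grip_width: 0.0868
grasp_force: 0.0
```

```bash
python3 - <<'E'
from kin import *
state()
im={c:viewer.read_camera(c) for c in ("top","scene")}
g={c:cv2.cvtColor(im[c],cv2.COLOR_RGB2GRAY).astype(int) for c in im}
t0={c:cv2.imread(f"pics/{c}0.png",0).astype(int) for c in im}
for c in g:
  for X in (.15,.19,.21,-.15,-.17,-.2):
    u,v=proj(c,PM+ux*X)[0]; k=np.arange(int(u)-10,int(u)+11); f=lambda a:(lambda d:(d.min(),d.max()) if len(d) else None)(k[a[int(round(v)),k]<75]); print(c,X,"was",f(t0[c]),"now",f(g[c]))
print("top diffs by area",{n:int(np.abs(g["top"]-t0["top"])[y:y+h,x:x+w].mean()) for n,(x,y,w,h) in dict(hook=(196,148,30,30),tin=(250,160,32,30),tee=(258,190,30,30),wrench=(240,225,60,25),gasket=(295,198,35,35),driver=(348,182,28,60),valve=(415,158,40,35),dial=(395,215,40,28)).items()})
print("eye ring top col profile row 172-178",g["top"][175,340:364].tolist())
E
```

```text
t 29.55 pole [0.4569 0.2107 0.2299] [-3.03  0.66  0.01] hook [0.69   0.1683 0.2271] F [-0.3  0.6 -0.4] q [-22.   1.  28. 122. -57.  74. -62.] w 0.0868
top 0.15 was (np.int64(198), np.int64(207)) now (np.int64(198), np.int64(207))
top 0.19 was (np.int64(193), np.int64(207)) now (np.int64(199), np.int64(207))
top 0.21 was (np.int64(193), np.int64(207)) now (np.int64(193), np.int64(207))
top -0.15 was (np.int64(190), np.int64(199)) now (np.int64(190), np.int64(199))
top -0.17 was (np.int64(189), np.int64(198)) now (np.int64(189), np.int64(198))
top -0.2 was (np.int64(183), np.int64(198)) now (np.int64(183), np.int64(198))
scene 0.15 was (np.int64(432), np.int64(441)) now (np.int64(432), np.int64(440))
scene 0.19 was (np.int64(429), np.int64(443)) now (np.int64(429), np.int64(444))
scene 0.21 was (np.int64(432), np.int64(446)) now (np.int64(431), np.int64(446))
scene -0.15 was (np.int64(407), np.int64(424)) now (np.int64(408), np.int64(425))
scene -0.17 was (np.int64(406), np.int64(421)) now (np.int64(406), np.int64(421))
scene -0.2 was (np.int64(409), np.int64(417)) now (np.int64(402), np.int64(417))
top diffs by area {'hook': 6, 'tin': 5, 'tee': 39, 'wrench': 82, 'gasket': 69, 'driver': 5, 'valve': 5, 'dial': 6}
eye ring top col profile row 172-178 [101, 103, 105, 103, 104, 85, 71, 82, 101, 114, 139, 158, 153, 133, 109, 100, 105, 117, 118, 117, 116, 116, 116, 116]
```

```bash
python3 -c "
from cell import env
print(env.sign_off())"
```

```text
the job is handed in; nothing more can be done
None
```

The flap is shut on the duct, the pole is back in its two saddles to within a pixel of where it started, and the job is handed in at about 30 s; the hand-in gave no verdict, and the arm hid the tee, wrench and gasket in the last picture, so I did not see them at the end.

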